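# Load the dryer cartridge and bolt it in

### The arm

A 7-joint arm with a two-finger parallel gripper is mounted at the origin on the work surface. World frame = base frame: x ahead of the robot, y to its left, z up, the work surface at z = 0. Lengths are in mm, angles in rad, forces in N, time in s.
With the tool pointing down it reaches from about 400 to 900 mm from the base axis. Payload 5.6 kg.
Tool frame: the origin (TCP) lies midway between the tips of the shut fingers; the grasp point (between the pads) lies 19 mm behind it (manip.grip_depth is the distance from the TCP to the grasp point, in mm); x points along the fingers, z is the direction in which the jaws open and shut, and the axes are right-handed (so a half turn about x gives the same grasp; the last joint's range is limited). The gripper opens to 92 mm and grips with 3 to 60 N. Pads are 20 mm wide; open, the fingers measure 128 mm over their backs; the gripper's body (75 mm by 189 mm) begins 69 mm behind the grasp point.
Start: joints at [-1.221, 0.468, -0.012, 1.603, 0.006, 1.071, -0.056], TCP at [248.845, 600.487, 214.592] pointing down, gripper open.
Joint ranges: [-2.53, 2.53], [-0.31, 2.02], [-1.57, 1.55], [0.28, 2.44], [-1.29, 4.43], [0.15, 1.84], [-2.92, 2.92]. Speed limits (rad/s): [2.57, 2.57, 3.14, 3.14, 3.14, 3.14, 3.14].

### API

Orientations are given as a unit quaternion [w, x, y, z].
In Python, from workcell import manip, imaging, hand_in gives the robot as it stands.
- The arm moves only by the shell command python3 -m pendant 'ROWS' [FORCE]. ROWS is JSON, a list of rows, each a list of 3 entries, a list of its own where there are three numbers: the shift along the tool's x, y, z in cm, then the turn, a rotation vector about the tool's x, y, z in degrees, then the closure, from 0 (fully open) to 1 (shut). In form: [[[tx, ty, tz], [rx, ry, rz], jaw], ...]. A call has 1 to 12 rows; each row is the pose to reach, as a shift and turn from the pose commanded when the call began, along the tool's axes at that moment; what a row does not reach only later rows make up. A row lasts 1/10 s, in which the tool goes at most 50 mm and 8.59 degrees, less where a joint would pass 70% of its speed; a pose out of reach is approached as far as the arm can. A call with a gripper value outside its range is refused whole. The fingers move at their own pace and stop on an object; FORCE is the grip in N (left out, the last holds). Time passes only in rows, so rows that repeat a pose let the fingers close. It gives the time, the measured TCP pose, the force and the opening at its end, in the units of the state.
- manip.get_state(): the state, without advancing time (a new reading comes with each control period).
- imaging.grab_frame(name): name is "side" or "top"; returns (picture, depth): 400x640x3 uint8, red, green, blue; 400x640 float32, mm along the optical axis (not along the pixel's ray), 0 where there is no reading.
- imaging.camera_params(name): a dict with "mtx" (3x3 intrinsics, pixels), "view" (4x4, takes a point from world to camera coordinates). Camera axes: x right, y down, z forward; pixel columns grow to the right and rows downward; lengths in mm; the calibration is good to about 2 mm. A picture is of the moment at which its call begins. camera_params takes no time and is no camera call.
- hand_in(): hands the job in, once; it reports no verdict.
The state is a dict: "clock": time; "joint_pos": joint angles; "joint_velocities": joint speeds; "effort": joint torques, N m; "ee_pos": TCP position; "orientation": TCP orientation; "contact_force": force on the tool from outside, world axes, zero at the start; "wrist_torque": the same for the moment, N m; "grip_width": opening from 0.0 (shut) to 1.0 (fully open).
Only numpy, scipy, OpenCV 4.12 (cv2) and the standard library are available. Lean on these libraries where they do the work, as an engineer would, in place of code of your own. Each camera call takes 0.05 s, during which the arm holds its last target.

### The job

Stand the metal cartridge that has the open loop handle upright in the empty bay of the holder on the bench, setting it down rather than dropping it. Then slide the holder's barrel bolt fully across, so that it passes through the loop, and turn its handle all the way down into the notch. Leave the spare cartridge and everything else on the bench where they are.

Things in the scene. Friction and masses are not known exactly. Their poses are not given: they have to be found in the camera images.
- holder: Fixed grey cartridge holder with steel fittings, 365 mm long (y -60 to 305 mm), on the table. Origin on the table under the bay's centre; x horizontal, its front is -x (roughly towards the robot), y along the bolt from bay to housing, z up. Housing under the bolt: 38 mm wide, y 70 to 279, 64 mm high. The points' axes are the holder's; all mm below are in its frame.
- bay (a point): Centre of the bay's floor, 12 mm above the table. The bay is an open-topped rectangular pocket, inside 130 mm (x) by 56 mm (y), walls 30 mm high over the floor. The cartridge's origin belongs here, its long side along x (either way round).
- keeper (a point): Where the bolt's tip ends when fully across: x 0, y -53, z 78 mm, between two steel cheeks under a strap (y -39 to -57, 100 mm high) beyond the bay. The bolt is a 12 mm steel rod along y, axis at x = 0, z = 78 mm; drawn back, its tip stands at y = +47 mm.
- notch (a point): The notch: centre of the gap (y 131 to 148 mm) in the housing's steel front wall, at x -16, y 140, z 78 mm. The wall (x -19 to -13, top at z 100 mm) runs on from y 148 to 265 and keeps the handle up until the bolt is across; the piece on the bay's side runs from y 95 to 131 mm.
- pipe (a point): Middle of a fixed steel manifold pipe above the bolt: axis along y at x +5, z 196 mm, 30 mm thick (end flanges 38), y 122 to 313 mm; two bent posts behind (x +52 mm), two valve stubs on top up to z 255. It blocks a vertical reach to the raised knob; a tool tilted about 40 degrees, coming from the front (-x) and above, passes in front of it.
- bolt (a joint): Travel of the barrel bolt in m: 0 = fully drawn back, 0.100 = fully across (end stop). It moves towards the holder's -y. Friction about 2.5 N. It starts at 0 to 0.012. Below about 0.096 the front wall does not let the handle turn down.
- handle (a joint): Turn of the bolt's handle in rad about the bolt's axis: 0 = raised (leaning 15 degrees from vertical towards the front, -x), growing as it swings forward and down; 1.5 = fully down in the notch (end stop), pointing forward and 11 degrees below horizontal. Friction about 0.08 N m holds it where it is left. Starts at 0 to 0.05.
- knob (a point): Centre of the steel knob at the end of the bolt's handle (a 10 mm rod): a short cylinder 24 mm in diameter, 22 mm long along y, with flat end faces; 65 mm from the bolt's axis. In the holder's frame: y = 240 mm - bolt travel, x = -65 mm x sin(0.262 + handle turn), z = 78 mm + 65 mm x cos(0.262 + handle turn). It moves with bolt and handle.
- cartridge: Loose aluminium cartridge, a block 120 mm (x) by 46 mm (y) by 50 mm high, with an open loop handle on top: a 10 mm round steel bar along x, axis 95 mm above the underside, on two 10 mm uprights at x = -34 and +34 mm (opening under the bar 58 mm wide, 40 mm high). 0.3 to 0.54 kg. Origin: centre of the underside; z up. Stands on the table, right of the holder.
- spare: Spare aluminium cartridge with the same block (120 x 46 x 50 mm) but a solid mushroom knob on top (34 mm wide, 94 mm high overall), no loop. Not to be used; it may stand in either of the two places. Origin: centre of the underside.
- bottle: White plastic bottle, 64 mm wide, 160 mm high, behind the holder; bystander. Origin: centre of the underside.
- beaker: Glass beaker, 72 mm wide, 90 mm high, behind the holder; bystander. Origin: centre of the underside.
- jar: Amber glass jar with black cap, 72 mm wide, 85 mm high, behind the holder; bystander. Origin: centre of the underside.
- wrench: Steel wrench, 170 mm long, lying flat in front of the cartridges; bystander.
- screwdriver: Screwdriver lying flat, left of the holder; bystander.
- carton: Small cardboard carton, 110 x 80 x 60 mm, on the right; bystander. Origin: centre of the underside.

How it is judged:
By the outcome, as a careful person would: the job done as asked, in the order asked, and still so for the second after the job is handed in, with the robot touching nothing.
It also fails if it takes over 64 s, if anything falls off the work surface, if the arm or the gripper's body presses on something with over 40 N, if the wrist force passes 120 N, or if a joint passes its speed limit or range.

## Working session

There is one attempt and no reset: what is moved stays moved. The work goes in short steps, Python scripts to look and compute and a shell command to move; the robot and the scene stay as the last step left them, time stands still between calls to the robot, and variables do not carry over. Pictures are saved under pics/ and viewed, and the job is handed in when it is done.

```bash
ls; mkdir -p pics; python3 - <<'E'
from workcell import manip, imaging
import cv2, numpy as np
s=manip.get_state(); print(s)
print(manip.grip_depth)
for n in ("side","top"):
    p,d=imaging.grab_frame(n); c=imaging.camera_params(n)
    cv2.imwrite(f"pics/{n}0.png",p[:,:,::-1]); np.savez(f"{n}0.npz",p=p,d=d,**c)
    print(n,c)
E
```

```text
pics
{'clock': 0.0, 'joint_pos': array([-1.22102694,  0.46842084, -0.01163898,  1.60364386,  0.00601112,
        1.07136185, -0.05632037]), 'joint_velocities': array([-0.00102778, -0.00062915, -0.00043127, -0.00287694,  0.00130502,
       -0.00023188, -0.00077967]), 'effort': array([-9.57764933e-04, -5.20559263e+01, -1.28668884e-02, -2.43750769e+01,
       -5.66253613e-02,  1.71979802e-02,  1.56492820e-04]), 'ee_pos': array([248.60795338, 599.93889065, 213.60364972]), 'orientation': array([ 0.587456  , -0.39320031,  0.58846506,  0.39242558]), 'contact_force': array([-0.63948288, -0.09613859,  0.03860016]), 'wrist_torque': array([ 0.05980223, -0.01991256,  0.04697582]), 'grip_width': 0.9984554882733718}
18.700000000000003
side {'mtx': array([[428.5698597 ,   0.        , 318.89380304],
       [  0.        , 428.5698597 , 191.43287372],
       [  0.        ,   0.        ,   1.        ]]), 'view': array([[ 9.39909735e-01, -3.41056098e-01,  1.58249013e-02,
        -5.09251668e+02],
       [-2.51657437e-01, -7.23371082e-01, -6.42964083e-01,
         2.01581751e+02],
       [ 2.30734097e-01,  6.00345747e-01, -7.65732826e-01,
         1.24920408e+03],
       [ 0.00000000e+00,  0.00000000e+00,  0.00000000e+00,
         1.00000000e+00]])}
top {'mtx': array([[402.9735631 ,   0.        , 314.94751379],
       [  0.        , 402.9735631 , 201.45892145],
       [  0.        ,   0.        ,   1.        ]]), 'view': array([[-2.10682280e-02, -9.99634204e-01,  1.69584210e-02,
        -1.65193078e+01],
       [-9.88807929e-01,  1.83282031e-02, -1.48064028e-01,
         5.71547630e+02],
       [ 1.47699049e-01, -1.98880678e-02, -9.88832370e-01,
         1.28767980e+03],
       [ 0.00000000e+00,  0.00000000e+00,  0.00000000e+00,
         1.00000000e+00]])}
```

View pics/side0.png

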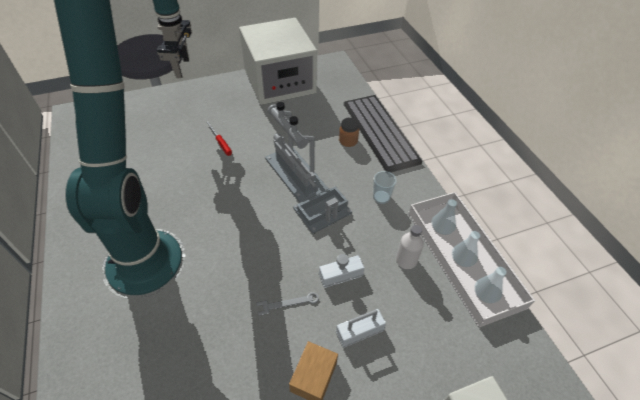

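View pics/top0.png

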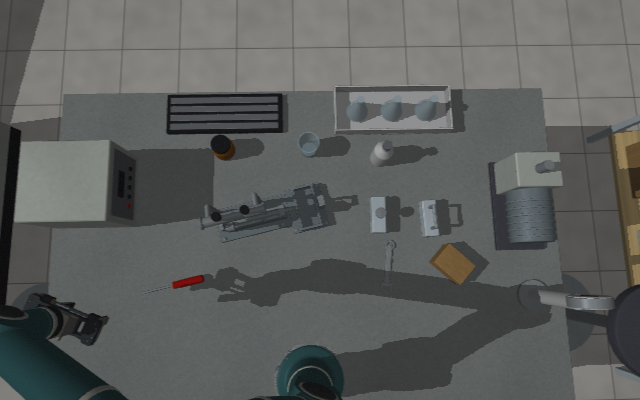

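Side view: holder around (310,185), spare with knob at (342,268), loop cartridge at (361,328). Top view: spare (378,214), loop cartridge (431,217), bay around (313,208). Next I build a point cloud and zoom in.

```bash
cat > h.py <<'E'
import numpy as np, cv2
def cloud(n,f):
    z=np.load(f); d=z['d'];K=z['mtx'];V=z['view']
    v,u=np.mgrid[0:400,0:640]
    c=np.stack([(u-K[0,2])*d/K[0,0],(v-K[1,2])*d/K[1,1],d],-1)
    w=(c-V[:3,3])@V[:3,:3]
    w[d==0]=np.nan
    return w,z['p']
def proj(z,P):
    P=np.atleast_2d(P); c=P@z['view'][:3,:3].T+z['view'][:3,3]; q=c@z['mtx'].T; return q[:,:2]/q[:,2:]
E
python3 - <<'E'
from h import *
for n,(u0,u1,v0,v1) in dict(side=(250,410,90,350),top=(190,470,130,270)).items():
    w,p=cloud(n,n+'0.npz')
    s=2.3 if n=='side' else 2.8
    im=cv2.resize(p[v0:v1,u0:u1,::-1],None,fx=s,fy=s,interpolation=cv2.INTER_CUBIC); cv2.imwrite(f'pics/{n}0z.png',im)
    h=w[...,2]
    m=np.clip(h,0,260)/260*255
    m=cv2.applyColorMap(np.nan_to_num(m).astype(np.uint8),cv2.COLORMAP_JET)
    cv2.imwrite(f'pics/{n}0h.png',cv2.resize(m[v0:v1,u0:u1],None,fx=s,fy=s,interpolation=cv2.INTER_NEAREST))
    # table check
    print(n,np.nanmedian(h[np.abs(h)<15]))
    # cartridge top cluster heights ~50
    for nm,(a,b,c,d) in dict(side=dict(spare=(318,366,252,290),cart=(333,388,308,348)),top=dict(spare=(362,394,190,240),cart=(412,446,192,242)))[n].items():
        q=w[c:d,a:b].reshape(-1,3); q=q[np.abs(q[:,2]-50)<5]
        r=cv2.minAreaRect(q[:,:2].astype(np.float32)); print(n,nm,len(q),q.mean(0),r)
        q2=w[c:d,a:b].reshape(-1,3);q2=q2[q2[:,2]>60]; print('  high',len(q2),q2.mean(0) if len(q2) else '',np.round(q2.max(0)) if len(q2) else '',np.round(q2.min(0)))
E
```

```text
side -0.7490534254043877
side spare 509 [ 518.80663057 -238.81451091   48.99082709] ((521.1881103515625, -236.9153289794922), (47.005592346191406, 119.49211120605469), 88.50814819335938)
  high 136 [ 519.56355004 -238.41481685   90.24995511] [ 537. -220.   96.] [ 504. -253.   61.]
side cart 614 [ 502.91606279 -409.87847095   48.98484993] ((506.5823669433594, -405.6756591796875), (119.76803588867188, 46.07859802246094), 2.765930414199829)
  high 169 [ 505.39043519 -406.43043038   92.18778782] [ 544. -399.  103.] [ 468. -412.   60.]
top 1.3834190747219937
top spare 397 [ 522.99664046 -231.90864466   50.36875937] ((525.341796875, -233.21205139160156), (46.565673828125, 119.80827331542969), 89.57849884033203)
  high 93 [ 524.06860944 -232.73698016   94.55656058] [ 539. -218.  100.] [ 509. -248.   82.]
top cart 368 [ 507.74422803 -398.3551988    50.5309295 ] ((509.8448791503906, -402.68487548828125), (119.42406463623047, 47.559669494628906), 2.4542157649993896)
  high 98 [ 510.29415853 -401.6216808    95.37670139] [ 548. -396.  106.] [ 472. -409.   61.]
```

```bash
ls pics
```

```text
side0.png
side0h.png
side0z.png
top0.png
top0h.png
top0z.png
```

View pics/side0z.png

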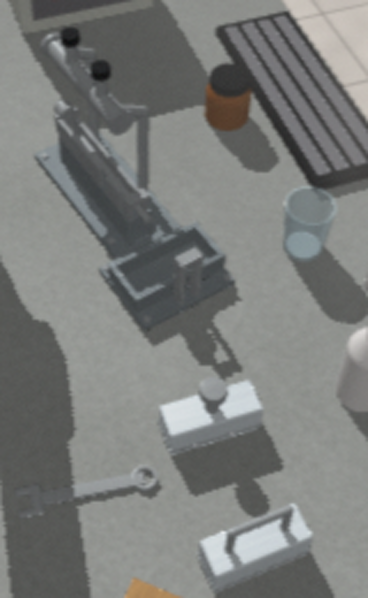

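View pics/top0z.png

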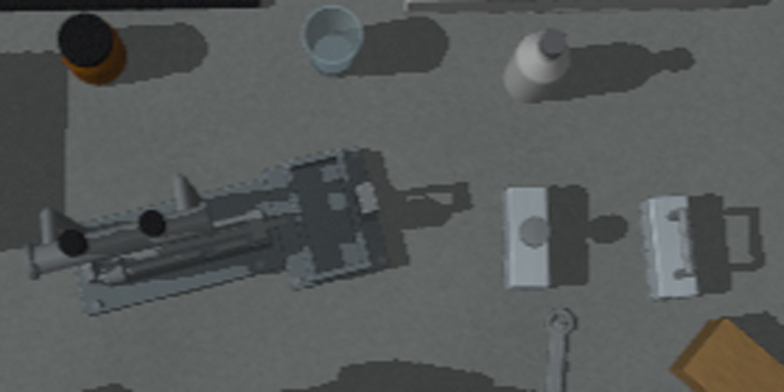

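View pics/top0h.png

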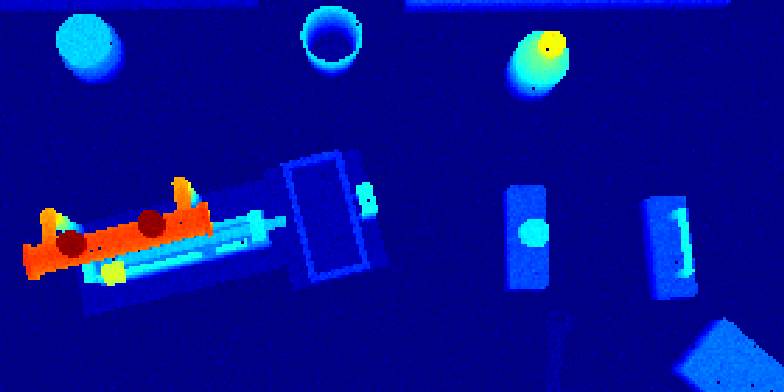

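```bash
python3 - <<'E'
from h import *
for n in('top','side'):
    w,p=cloud(n,n+'0.npz'); off={'top':1.4,'side':-.75}[n]
    q=w.reshape(-1,3).copy(); q[:,2]-=off
    q=q[np.isfinite(q[:,0])]
    k=(q[:,0]>430)&(q[:,0]<700)&(q[:,1]>-110)&(q[:,1]<330)
    q=q[k]
    # pipe direction
    r=q[(q[:,2]>175)&(q[:,2]<214)]; c=r.mean(0); 
    u,s,v=np.linalg.svd(r[:,:2]-c[:2]); print(n,'pipe',len(r),c,v[0], np.degrees(np.arctan2(v[0][1],v[0][0])), cv2.minAreaRect(r[:,:2].astype(np.float32)))
    r=q[(np.abs(q[:,2]-42)<3)&(q[:,1]<90)]; print(' rim',len(r),cv2.minAreaRect(r[:,:2].astype(np.float32)))
    r=q[(np.abs(q[:,2]-100)<4)]; 
    for a,b in((-110,0),(0,330)):
        t=r[(r[:,1]>a)&(r[:,1]<b)]; print(' z100',len(t),t.mean(0),cv2.minAreaRect(t[:,:2].astype(np.float32)))
    r=q[(q[:,2]>120)&(q[:,2]<165)&(q[:,1]>100)]; print(' knobish',len(r),np.round(r.mean(0)),r.min(0),r.max(0))
    r=q[(q[:,2]<9)&(q[:,2]>4)]; print(' base',len(r),cv2.minAreaRect(r[:,:2].astype(np.float32)))
E
```

```text
top pipe 693 [516.24772624 215.1870069  203.77544913] [ 0.22405922 -0.97457553] -77.05243706338042 ((528.7415771484375, 219.74984741210938), (71.00629425048828, 191.07269287109375), 12.92924976348877)
 rim 215 ((550.1686401367188, 25.88531494140625), (146.31370544433594, 128.7114715576172), 13.523021697998047)
 z100 56 [566.08448875 -43.53532811  99.90019963] ((566.415283203125, -43.789581298828125), (34.06624984741211, 17.768972396850586), 13.548413276672363)
 z100 120 [507.83375751 172.01588613  99.44261889] ((528.7661743164062, 183.06814575195312), (69.27909851074219, 219.17343139648438), 10.842402458190918)
 knobish 89 [500. 236. 146.] [470.71476306 148.05469538 121.90799076] [576.06435683 297.05552112 164.38865113]
 base 790 ((564.8295288085938, 110.35999298095703), (269.3653259277344, 438.6245422363281), 0.1163654699921608)
side pipe 529 [510.91639342 200.78436537 201.36202207] [ 0.24271287 -0.97009817] -75.95328832245652 ((523.647705078125, 218.19427490234375), (70.80938720703125, 200.21694946289062), 13.239392280578613)
 rim 246 ((550.6588134765625, 0.9025115966796875), (134.7989501953125, 153.9477996826172), 69.89625549316406)
 z100 62 [562.29461395 -45.93207117  99.66606934] ((562.2332153320312, -46.27164840698242), (35.16365051269531, 20.673391342163086), 13.786066055297852)
 z100 125 [507.96115834 158.07642908  99.22720753] ((530.1673583984375, 173.73236083984375), (75.70674133300781, 202.60206604003906), 12.891117095947266)
 knobish 121 [519. 195. 145.] [465.84783495 141.42544681 120.2156593 ] [574.1908717  291.20619489 164.45027377]
 base 375 ((566.2573852539062, 98.56352996826172), (268.0015869140625, 416.10064697265625), 0.19330519437789917)
```

```bash
cat > fit.py <<'E'
from h import *
from scipy.optimize import least_squares
def box(p,lo,hi):
    lo,hi=np.array(lo,float),np.array(hi,float); c=(lo+hi)/2; q=np.abs(p-c)-(hi-lo)/2
    return np.linalg.norm(np.maximum(q,0),axis=1)+np.minimum(q.max(1),0)
def cyl(p,x,z,r,y0,y1):
    d=np.hypot(p[:,0]-x,p[:,2]-z)-r; e=np.abs(p[:,1]-(y0+y1)/2)-(y1-y0)/2
    return np.hypot(np.maximum(d,0),np.maximum(e,0))+np.minimum(np.maximum(d,e),0)
def sdf(p,t=6):
    P=[box(p,(-65-t,-28-t,0),(-65,28+t,42)),box(p,(65,-28-t,0),(65+t,28+t,42)),box(p,(-65-t,-28-t,0),(65+t,-28,42)),box(p,(-65-t,28,0),(65+t,28+t,42)),
     box(p,(-19,-57,90),(19,-39,100)), box(p,(-19,148,64),(-13,265,100)),box(p,(-19,95,64),(-13,131,100)),box(p,(-19,70,10),(19,279,64)),cyl(p,5,196,15,122,313)]
    return np.min(np.abs(P),0)
def toH(q,a): 
    c,s=np.cos(a[2]),np.sin(a[2]); d=q-np.array([a[0],a[1],a[3]]); return np.c_[d[:,0]*c+d[:,1]*s,-d[:,0]*s+d[:,1]*c,d[:,2]]
if __name__=='__main__':
    for n in('top','side'):
        w,p=cloud(n,n+'0.npz'); q=w.reshape(-1,3); q=q[np.isfinite(q[:,0])]
        k=(q[:,2]>28)&(q[:,0]>430)&(q[:,0]<700)&(q[:,1]>-110)&(q[:,1]<330); q=q[k]
        a=np.array([553,1.7,np.radians(13.4),0])
        h=toH(q,a); q=q[(h[:,0]>-80)&(h[:,0]<80)&(h[:,1]>-65)&(h[:,1]<320)]
        for t in(4,6,8,10):
            r=least_squares(lambda a:sdf(toH(q,a),t),a,loss='soft_l1',f_scale=2,x_scale=[1,1,.01,1])
            print(n,t,len(q),r.cost,r.x[:2],np.degrees(r.x[2]),r.x[3])
        h=toH(q,r.x)
        k=(h[:,1]>190)&(h[:,1]<275)&(h[:,2]>115)&(h[:,2]<170)&(h[:,0]<-2)&(h[:,0]>-40)
        print('knob',k.sum(),h[k].mean(0),np.percentile(h[k],[3,97],axis=0))
        k=(h[:,1]>0)&(h[:,1]<66)&(np.abs(h[:,0])<12)&(h[:,2]>66)&(h[:,2]<95)
        print('tip',k.sum(),h[k].mean(0),h[k].min(0))
E
python3 fit.py
```

```text
top 4 2095 38222.66196793711 [557.82712625   2.1111368 ] 12.323524415337285 4.8318915212749785
top 6 2095 38007.38359407104 [558.10018373   2.16296918] 12.400694686034866 4.71036926477649
top 8 2095 37992.73520970741 [559.16331628   1.2221901 ] 12.631067398589867 4.522157601485374
top 10 2095 38005.26196267995 [ 5.60428098e+02 -2.29534023e-02] 12.887604401301367 4.480902233793889
knob 65 [-24.57749251 241.52460412 145.07307245] [[-34.82076704 231.36521874 133.66621724]
 [-13.61941748 252.57022016 150.67023648]]
tip 19 [-4.01068244 58.19012551 79.47074288] [-9.34804084 51.11169393 73.23034   ]
side 4 2581 43236.24985624511 [552.90251181  -1.5190033 ] 12.632705306944388 20.487517164971216
side 6 2581 42608.32736859558 [553.43086887  -2.81045552] 12.68283795657068 20.595078887883695
side 8 2581 42160.852773594626 [554.96043873  -4.37971715] 13.0520888971303 20.938532997366952
side 10 2581 41912.32958630519 [556.08240339  -5.0303186 ] 13.312945890739757 20.9495894603566
knob 59 [-22.89413658 241.83667302 127.45455686] [[-32.76435991 226.46276542 115.76074655]
 [ -9.60881254 256.53265726 168.49254201]]fit.py:28: RuntimeWarning: Mean of empty slice.
  print('tip',k.sum(),h[k].mean(0),h[k].min(0))
  ret = um.true_divide(
Traceback (most recent call last):
  File "fit.py", line 28, in <module>
    print('tip',k.sum(),h[k].mean(0),h[k].min(0))
                                     ~~~~~~~~^^^
ValueError: zero-size array to reduction operation minimum which has no identity
```

```bash
cat > fit2.py <<'E'
from fit import *
def run(f,n,a0=(553.2,1.7,np.radians(13.4)),verbose=1):
    w,p=cloud(n,f); off={'top':1.4,'side':-.75}[n]
    q=w.reshape(-1,3); q=q[np.isfinite(q[:,0])]
    a=np.array([*a0,off])
    h=toH(q,a); q=q[(h[:,0]>-85)&(h[:,0]<85)&(h[:,1]>-65)&(h[:,1]<320)&(h[:,2]>25)]
    best=None
    for t in(4,6,8):
        b=a.copy()
        for it in range(6):
            d=sdf(toH(q,b),t); s=q[d<(10 if it<3 else 5)]
            r=least_squares(lambda x:sdf(toH(s,[*x,off]),t),b[:3],loss='cauchy',f_scale=1,x_scale=[1,1,.01]); b=np.r_[r.x,off]
        d=sdf(toH(q,b),t)
        print(n,t,len(q),len(s),(d<2).mean().round(3),b[:2].round(2),np.degrees(b[2]).round(2))
        if best is None or (d<2).mean()>best[0]: best=((d<2).mean(),b,t)
    b=best[1]; h=toH(q,b)
    return b,h
if __name__=='__main__':
    for n in('top','side'):
        b,h=run(n+'0.npz',n)
        k=(h[:,1]>190)&(h[:,1]<275)&(h[:,2]>115)&(h[:,2]<156)&(h[:,0]<-2)&(h[:,0]>-40)
        print('knob',k.sum(),h[k].mean(0),np.percentile(h[k],[3,97],axis=0))
        k=(h[:,1]>0)&(h[:,1]<66)&(np.abs(h[:,0])<12)&(h[:,2]>66)&(h[:,2]<95)
        print('tip',k.sum(), h[k].min(0) if k.any() else '')
        k=(h[:,1]<-30)&(h[:,2]>95); print('strap',h[k].min(0),h[k].max(0),h[k].mean(0))
        k=(np.abs(h[:,2]-42)<2)&(np.abs(h[:,1])<40); print('rim',h[k].min(0),h[k].max(0))
        for x in (0,):
            kk=k&(np.abs(h[:,0])<40); print(np.histogram(h[kk,1],bins=np.arange(-40,42,2)))
        kk=k&(np.abs(h[:,1])<18); print(np.histogram(h[kk,0],bins=np.r_[np.arange(-80,-58,2),np.arange(58,82,2)]))
E
python3 fit2.py
```

```text
top 4 2100 1302 0.435 [555.88   3.18] 12.82
top 6 2100 1307 0.459 [555.8    3.01] 12.78
top 8 2100 1308 0.452 [556.01   3.17] 12.86
knob 64 [-21.11959344 237.46015882 148.02273403] [[-31.42695925 227.3497638  136.70939135]
 [-10.18665016 248.54239546 152.97806429]]
tip 24 [-5.60105417 47.12812063 74.4827637 ]
strap [-17.15232028 -57.02788004  95.57073327] [ 17.03155325 -39.16293398 106.26238027] [ -0.50482271 -47.7810707  100.00714023]
rim [-72.98354825 -38.83261124  40.00076389] [72.65292429 35.84249509 43.95452813]
(array([2, 0, 6, 7, 8, 5, 0, 0, 0, 0, 0, 0, 0, 0, 0, 0, 0, 0, 0, 0, 0, 0,
       0, 0, 0, 0, 0, 0, 0, 0, 0, 0, 0, 0, 8, 9, 9, 3, 0, 0]), array([-40, -38, -36, -34, -32, -30, -28, -26, -24, -22, -20, -18, -16,
       -14, -12, -10,  -8,  -6,  -4,  -2,   0,   2,   4,   6,   8,  10,
        12,  14,  16,  18,  20,  22,  24,  26,  28,  30,  32,  34,  36,
        38,  40]))
(array([0, 0, 0, 2, 3, 2, 2, 0, 0, 0, 0, 0, 0, 0, 1, 5, 3, 4, 1, 0, 0, 0]), array([-80, -78, -76, -74, -72, -70, -68, -66, -64, -62, -60,  58,  60,
        62,  64,  66,  68,  70,  72,  74,  76,  78,  80])
[... 450 characters left out ...]
.76257168 -38.30152908  40.03589193] [72.45298133 36.11723023 43.9815534 ]
(array([ 1,  3,  2,  5,  7,  2,  0,  0,  0,  0,  0,  0,  0,  0,  0,  0,  0,
        0,  0,  0,  0,  0,  0,  0,  0,  0,  0,  0,  0,  0,  0,  0,  1,  3,
        7, 11,  4,  6,  0,  0]), array([-40, -38, -36, -34, -32, -30, -28, -26, -24, -22, -20, -18, -16,
       -14, -12, -10,  -8,  -6,  -4,  -2,   0,   2,   4,   6,   8,  10,
        12,  14,  16,  18,  20,  22,  24,  26,  28,  30,  32,  34,  36,
        38,  40]))
(array([0, 0, 0, 4, 4, 4, 5, 0, 0, 0, 0, 0, 0, 0, 3, 1, 4, 3, 1, 0, 0, 0]), array([-80, -78, -76, -74, -72, -70, -68, -66, -64, -62, -60,  58,  60,
        62,  64,  66,  68,  70,  72,  74,  76,  78,  80]))
```

```bash
cat > go.py <<'E'
import numpy as np
from scipy.spatial.transform import Rotation as Ro
from workcell import manip
GD=manip.grip_depth
B=np.array([554.0,2.4,0]); BY=np.radians(12.9)
C=np.array([508.2,-404.2,0]); CY=np.radians(2.6)
RB=Ro.from_euler('z',BY).as_matrix()
def H(x,y,z): return B+RB@np.array([x,y,z])
def cur():
    s=manip.get_state(); q=s['orientation']; return s,s['ee_pos'],Ro.from_quat(np.r_[q[1:],q[0]]).as_matrix()
def mk(xd,zd):
    xd=np.array(xd,float);xd/=np.linalg.norm(xd); zd=np.array(zd,float); zd-=xd*(zd@xd); zd/=np.linalg.norm(zd)
    return np.c_[xd,np.cross(zd,xd),zd]
def near(xd,zd):
    _,_,R=cur(); return min((mk(xd,zd),mk(xd,-np.array(zd))),key=lambda M:(Ro.from_matrix(R.T@M)).magnitude())
def delta(grasp,R1,tcp=False):
    s,p,R=cur(); t=np.array(grasp)+(0 if tcp else GD*R1[:,0])
    d=R.T@(t-p)/10; r=Ro.from_matrix(R.T@R1).as_rotvec(degrees=True)
    print('shift cm',d.round(2).tolist(),'turn',r.round(1).tolist(),'|tcp',t.round(1).tolist(),'rows',np.linalg.norm(d)/5,np.linalg.norm(r)/8.59)
E
python3 - <<'E'
from go import *
s,p,R=cur(); print(R.round(3))
Rc=near([0,0,-1],[-np.sin(CY),np.cos(CY),0])
print(Rc.round(3))
delta([500,150,330],R); delta([508.2,-404.2,300],Rc)
print(H(0,0,0),H(0,240,78),H(-17,240,141))
E
```

```text
[[-0.    -0.924  0.383]
 [-0.001  0.383  0.924]
 [-1.    -0.    -0.002]]
[[ 0.    -0.999 -0.045]
 [ 0.    -0.045  0.999]
 [-1.    -0.     0.   ]]
shift cm [-9.7, -40.45, -31.97] turn [0.0, 0.0, 0.0] |tcp [500.0, 150.0, 311.3] rows 10.491616776582507 0.0
shift cm [-6.62, -62.42, -82.84] turn [-25.1, -0.1, -0.0] |tcp [508.2, -404.2, 281.3] rows 20.78753637699788 2.923168869578028
[554.    2.4   0. ] [500.41997216 236.34268661  78.        ] [483.84903186 232.54743463 141.        ]
```

```bash
python3 -m pendant '[[[-5,0,0],[0,0,0],0],[[-10,0,0],[0,0,0],0],[[-15,-3,-2],[0,0,0],0],[[-15,-20,-20],[0,0,0],0],[[-15,-20,-20],[0,0,0],0],[[-15,-20,-20],[0,0,0],0],[[-15,-20,-20],[0,0,0],0],[[-15,-40,-36],[0,0,0],0],[[-15,-40,-36],[0,0,0],0],[[-15,-40,-36],[0,0,0],0],[[-15,-40,-36],[0,0,0],0],[[-15,-40,-36],[0,0,0],0]]'; python3 - <<'E'
from go import *
Rc=near([0,0,-1],[-np.sin(CY),np.cos(CY),0])
delta([508.2,-404.2,300],Rc)
E
```

```text
clock: 1.3
ee_pos: [453.1, 166.0, 364.2]
orientation: [0.588, -0.393, 0.588, 0.393]
contact_force: [0.8, -1.2, -0.1]
grip_width: 1.002
shift cm [8.27, -26.91, -50.58] turn [-25.1, 0.0, -0.0] |tcp [508.2, -404.2, 281.3] rows 11.57678810147754 2.92257512083654
```

```bash
python3 -m pendant '[[[1,-26.9,-50.6],[-25.1,0,0],0],[[1,-26.9,-50.6],[-25.1,0,0],0],[[1,-26.9,-50.6],[-25.1,0,0],0],[[1,-26.9,-50.6],[-25.1,0,0],0],[[1,-26.9,-50.6],[-25.1,0,0],0],[[1,-26.9,-50.6],[-25.1,0,0],0],[[1,-26.9,-50.6],[-25.1,0,0],0],[[1,-26.9,-50.6],[-25.1,0,0],0],[[1,-26.9,-50.6],[-25.1,0,0],0],[[1,-26.9,-50.6],[-25.1,0,0],0],[[1,-26.9,-50.6],[-25.1,0,0],0],[[1,-26.9,-50.6],[-25.1,0,0],0]]'; python3 - <<'E'
from go import *
Rc=near([0,0,-1],[-np.sin(CY),np.cos(CY),0])
delta([508.2,-404.2,180],Rc)
E
```

```text
clock: 2.5
ee_pos: [507.1, -404.8, 353.5]
orientation: [0.488, -0.511, 0.489, 0.511]
contact_force: [0.8, 0.1, 0.4]
grip_width: 0.996
shift cm [19.22, -0.13, 0.06] turn [-0.1, -0.0, -0.1] |tcp [508.2, -404.2, 161.3] rows 3.8442218649174804 0.009626484890922696
```

```bash
python3 -m pendant '[[[5,-0.1,0],[0,0,0],0],[[10,-0.1,0],[0,0,0],0],[[15,-0.1,0],[0,0,0],0.4],[[20,-0.1,0],[0,0,0],0.4],[[24,-0.1,0],[0,0,0],0.4],[[26,-0.1,0],[0,0,0],0.4],[[27.7,-0.1,0],[0,0,0],0.4],[[27.7,-0.1,0],[0,0,0],0.4],[[27.7,-0.1,0],[0,0,0],0.4]]'; python3 - <<'E'
from workcell import manip, imaging
import cv2, numpy as np
for n in ("side","top"):
    p,d=imaging.grab_frame(n); c=imaging.camera_params(n); np.savez(f"{n}1.npz",p=p,d=d,**c)
    a,b,e,f=(300,430,270,370) if n=='side' else (370,500,170,270)
    cv2.imwrite(f"pics/{n}1.png",cv2.resize(p[e:f,a:b,::-1],None,fx=5,fy=5,interpolation=cv2.INTER_CUBIC))
E
```

```text
clock: 3.4
ee_pos: [508.9, -402.8, 77.8]
orientation: [-0.489, 0.511, -0.489, -0.511]
contact_force: [-0.0, 0.1, 1.4]
grip_width: 0.603
```

View pics/side1.png

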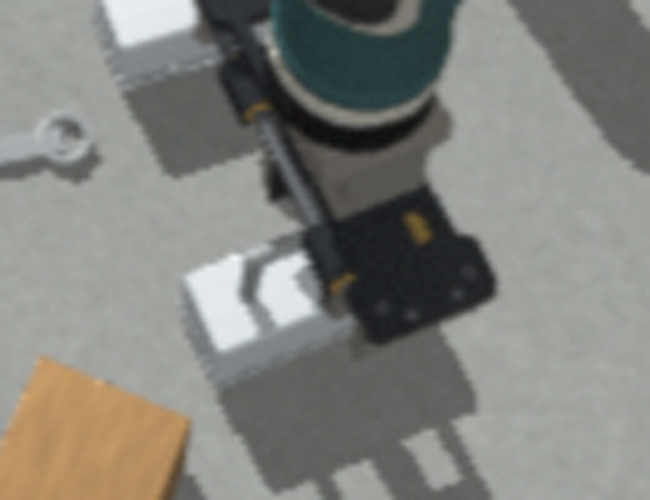

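View pics/top1.png

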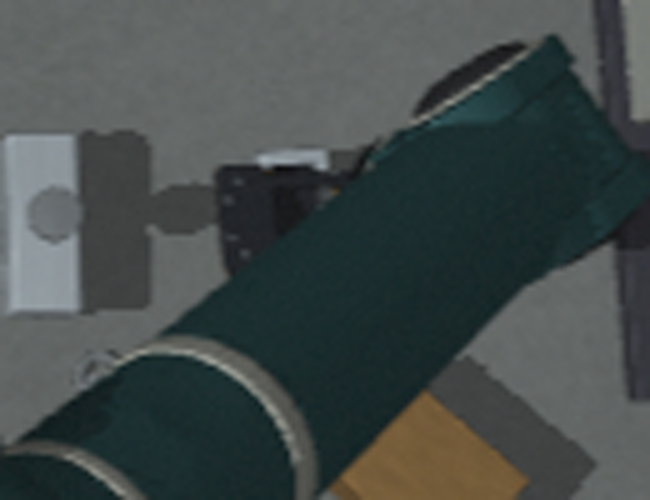

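The gripper straddles the middle of the cartridge in both views, and the spare and carton are clear. I'll close on the bar.

```bash
python3 -m pendant '[[[0,0,0],[0,0,0],1],[[0,0,0],[0,0,0],1],[[0,0,0],[0,0,0],1],[[0,0,0],[0,0,0],1],[[0,0,0],[0,0,0],1],[[0,0,0],[0,0,0],1]]' 35; python3 - <<'E'
from go import *
print(manip.get_state()['wrist_torque'])
E
```

```text
clock: 4.1
ee_pos: [508.6, -402.6, 77.3]
orientation: [-0.489, 0.511, -0.489, -0.511]
contact_force: [0.0, -1.9, -1.2]
grip_width: 0.101
[-0.04342935 -0.03903055  0.07782266]
```

```bash
sed -i 's/^B=.*/B=np.array([554.2,3.6,0]); BY=np.radians(12.9)/' go.py; python3 -m pendant '[[[-3,0,0],[0,0,0],1],[[-7,0,0],[0,0,0],1],[[-12,0,0],[0,0,0],1],[[-17,0,0],[0,0,0],1],[[-17,0,0],[0,0,0],1],[[-17,0,0],[0,0,0],1]]';python3 - <<'E'
from go import *
print(manip.get_state()['wrist_torque'])
R=near([0,0,-1],[-np.sin(BY),np.cos(BY),0])
delta([554.6,3.7,250],R)
E
```

```text
clock: 4.7
ee_pos: [508.5, -402.0, 247.3]
orientation: [-0.489, 0.511, -0.488, -0.511]
contact_force: [-0.9, 1.6, -4.7]
grip_width: 0.093
[0.02849495 0.08723214 0.02718998]
shift cm [1.62, -6.44, 40.32] turn [-10.3, 0.0, 0.0] |tcp [554.6, 3.7, 231.3] rows 8.172849832716173 1.1996544776390718
```

```bash
python3 -m pendant '[[[0,-1,3],[-2,0,0],1],[[0,-1.5,7],[-3,0,0],1],[[0,-2,11],[-4,0,0],1],[[0,-3,15],[-5,0,0],1],[[0,-4,19.5],[-6,0,0],1],[[0,-4.5,24],[-7,0,0],1],[[0,-5,28],[-8,0,0],1],[[0,-6,32],[-9,0,0],1],[[0,-6.4,36],[-10,0,0],1],[[0,-6.4,39],[-10.3,0,0],1],[[0,-6.4,40.3],[-10.3,0,0],1],[[0,-6.4,40.3],[-10.3,0,0],1]]'; python3 -m pendant '[[[0,0,0],[0,0,0],1],[[0,0,0],[0,0,0],1],[[0,0,0],[0,0,0],1],[[0,0,0],[0,0,0],1],[[0,0,0],[0,0,0],1]]'; python3 - <<'E'
from workcell import manip, imaging
import cv2, numpy as np
for n in ("side","top"):
    p,d=imaging.grab_frame(n); c=imaging.camera_params(n); np.savez(f"{n}2.npz",p=p,d=d,**c)
    a,b,e,f=(250,410,100,250) if n=='side' else (190,390,130,270)
    cv2.imwrite(f"pics/{n}2.png",cv2.resize(p[e:f,a:b,::-1],None,fx=4,fy=4,interpolation=cv2.INTER_CUBIC))
from go import *
R=near([0,0,-1],[-np.sin(BY),np.cos(BY),0])
delta([554.6,3.7,107],R)
print(cur()[1])
E
```

```text
clock: 5.9
ee_pos: [553.0, 5.2, 245.2]
orientation: [0.439, -0.553, 0.441, 0.555]
contact_force: [-0.6, -0.8, -4.1]
grip_width: 0.092
clock: 6.4
ee_pos: [554.3, 2.5, 247.3]
orientation: [-0.441, 0.553, -0.441, -0.553]
contact_force: [1.0, 0.1, -3.6]
grip_width: 0.092
shift cm [15.9, -0.04, 0.07] turn [-0.0, 0.0, 0.0] |tcp [554.6, 3.7, 88.3] rows 3.1795870743687944 0.004029520719398536
[554.32864229   2.92678215 247.27724179]
```

View pics/side2.png

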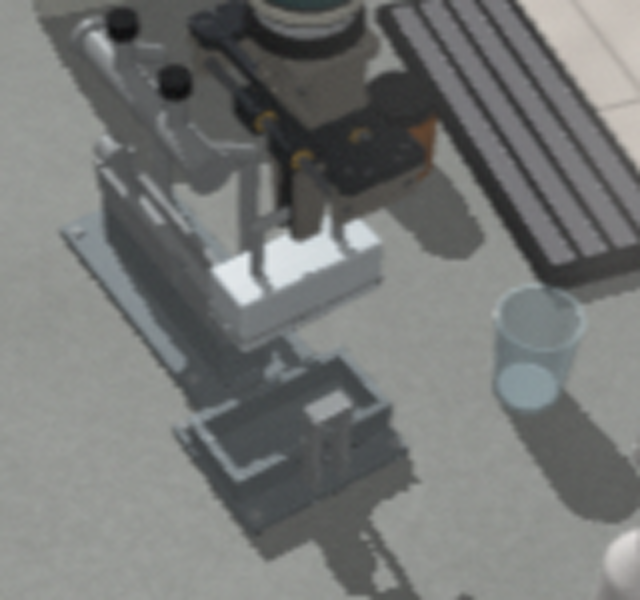

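View pics/top2.png

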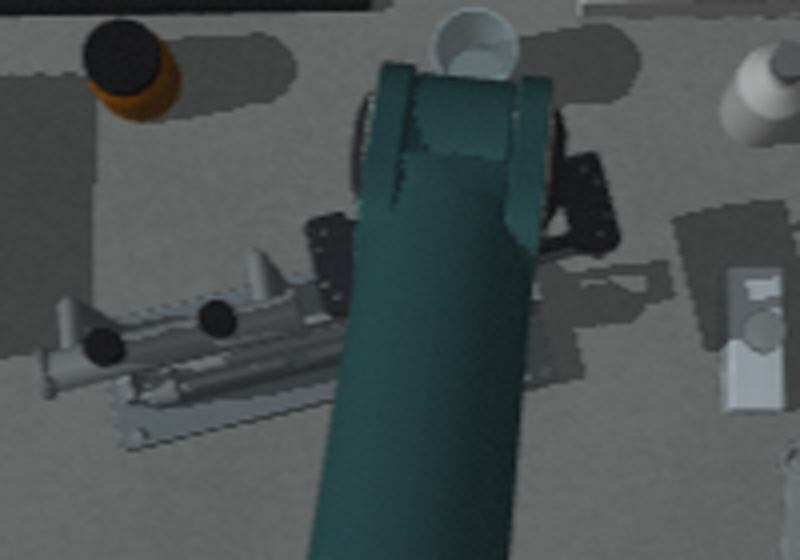

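```bash
python3 - <<'E'
from h import *
w,p=cloud('side','side2.npz'); 
q=w[150:190,295:350].reshape(-1,3)
b=np.radians(12.95);c,s=np.cos(b),np.sin(b)
def f(q):
    d=q[:,:2]-[552,1.7]; return np.c_[d[:,0]*c+d[:,1]*s,-d[:,0]*s+d[:,1]*c]
t=q[(np.abs(q[:,2]-221)<6)]; h=f(t); print(len(t),t[:,2].mean(),h.min(0),h.max(0),cv2.minAreaRect(h.astype(np.float32)))
A=np.c_[h,np.ones(len(h))]; print('tilt',np.degrees(np.linalg.lstsq(A,t[:,2],rcond=None)[0][:2]))
E
```

```text
415 219.2187788561259 [-60.71328992 -26.39283554] [57.73144766 21.56674664] ((-1.5403900146484375, -3.1422653198242188), (46.724578857421875, 119.67617797851562), 87.87914276123047)
tilt [ 0.25142324 -0.327823  ]
```

```bash
python3 -m pendant '[[[3,-0.1,0.2],[-1,0,0],1],[[6,-0.1,0.2],[-1,0,0],1],[[9,-0.1,0.2],[-1,0,0],1],[[11,-0.1,0.2],[-1,0,0],1],[[12,-0.1,0.2],[-1,0,0],1],[[12,-0.1,0.2],[-1,0,0],1],[[12,-0.1,0.2],[-1,0,0],1],[[12,-0.1,0.2],[-1,0,0],1]]'; python3 - <<'E'
from workcell import manip, imaging
import cv2, numpy as np
for n in ("side",):
    p,d=imaging.grab_frame(n); c=imaging.camera_params(n); np.savez(f"{n}3.npz",p=p,d=d,**c)
    a,b,e,f=(250,410,100,250) if n=='side' else (190,390,130,270)
    cv2.imwrite(f"pics/{n}3.png",cv2.resize(p[e:f,a:b,::-1],None,fx=4,fy=4,interpolation=cv2.INTER_CUBIC))
from h import *
w,p=cloud('side','side3.npz'); 
q=w[160:235,285:360].reshape(-1,3)
b=np.radians(12.95);c,s=np.cos(b),np.sin(b)
def f(q):
    d=q[:,:2]-[552,1.7]; return np.c_[d[:,0]*c+d[:,1]*s,-d[:,0]*s+d[:,1]*c]
t=q[(np.abs(q[:,2]-100)<5)]; h=f(t); k=h[:,1]>-34; h=h[k]; t=t[k]; print(len(t),t[:,2].mean(),h.min(0),h.max(0),cv2.minAreaRect(h.astype(np.float32)))
E
```

```text
clock: 7.3
ee_pos: [555.9, 5.4, 128.5]
orientation: [-0.437, 0.557, -0.435, -0.556]
contact_force: [-0.3, 0.1, -2.9]
grip_width: 0.097
417 99.73472300335344 [-59.80941857 -23.42518795] [ 61.10301417 168.80772344] ((-28.404529571533203, 53.322967529296875), (110.95316314697266, 203.51316833496094), 23.766462326049805)
```

View pics/side3.png

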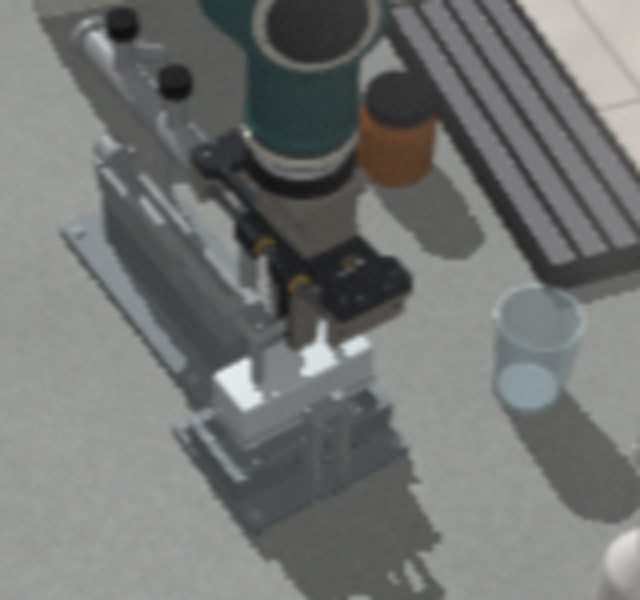

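```bash
python3 -m pendant '[[[1,0,0],[0,0,0],1],[[2,0,0],[0,0,0],1],[[2.6,0,0],[0,0,0],1],[[3.1,0,0],[0,0,0],1],[[3.5,0,0],[0,0,0],1],[[3.8,0,0],[0,0,0],1],[[3.9,0,0],[0,0,0],1],[[3.9,0,0],[0,0,0],1],[[3.9,0,0],[0,0,0],1]]'
```

```text
clock: 8.25
ee_pos: [555.0, 4.4, 88.9]
orientation: [-0.436, 0.557, -0.436, -0.556]
contact_force: [-3.8, -3.4, 6.4]
grip_width: 0.096
```

```bash
python3 -m pendant '[[[0.05,0,0],[0,0,0],1],[[0.05,0,0],[0,0,0],1]]'; python3 - <<'E'
from workcell import manip, imaging
import cv2, numpy as np
for n in ("side",):
    p,d=imaging.grab_frame(n); c=imaging.camera_params(n); np.savez(f"{n}4.npz",p=p,d=d,**c)
    a,b,e,f=(250,410,100,250)
    cv2.imwrite(f"pics/{n}4.png",cv2.resize(p[e:f,a:b,::-1],None,fx=4,fy=4,interpolation=cv2.INTER_CUBIC))
from h import *
w,p=cloud('side','side4.npz'); 
q=w[160:235,285:360].reshape(-1,3)
b=np.radians(12.95);c,s=np.cos(b),np.sin(b)
d=q[:,:2]-[552,1.7]; h=np.c_[d[:,0]*c+d[:,1]*s,-d[:,0]*s+d[:,1]*c]
k=(np.abs(q[:,2]-61)<5)&(np.abs(h[:,1])<27); h=h[k]; print(k.sum(),q[k,2].mean(),h.min(0),h.max(0))
A=np.c_[h,np.ones(len(h))]; print('tilt',np.degrees(np.linalg.lstsq(A,q[k,2],rcond=None)[0][:2]))
E
```

```text
clock: 8.45
ee_pos: [555.1, 4.1, 88.9]
orientation: [-0.436, 0.557, -0.436, -0.556]
contact_force: [-4.9, -3.5, 8.6]
grip_width: 0.096
301 60.74536448025341 [-59.42526029 -24.58395985] [59.57110399 24.4792052 ]
tilt [-0.20509311 -0.20276969]
```

View pics/side4.png

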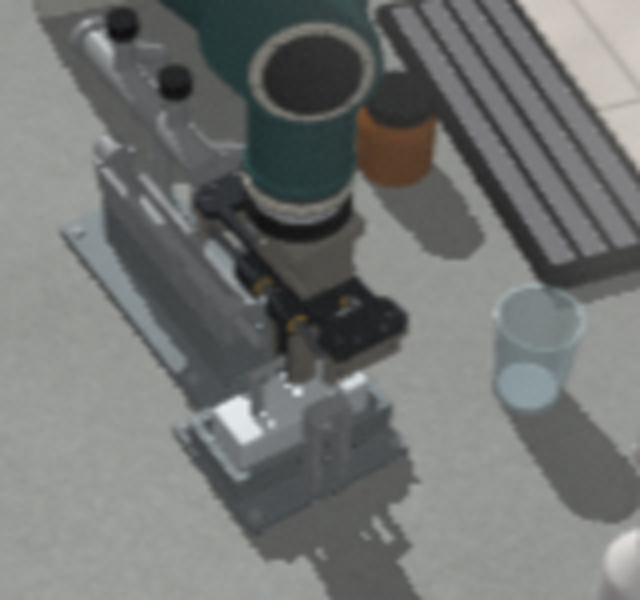

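```bash
python3 -m pendant '[[[0,0,0],[0,0,0],0.75],[[0,0,0],[0,0,0],0.7],[[0,0,0],[0,0,0],0.7],[[-0.5,0,0],[0,0,0],0.7],[[-2,0,0],[0,0,0],0.7],[[-4,0,0],[0,0,0],0.7],[[-8,0,0],[0,0,0],0.7],[[-12,0,0],[0,0,0],0.7],[[-17,0,0],[0,0,0],0.7],[[-21,0,0],[0,0,0],0.7],[[-21,0,0],[0,0,0],0.7]]'; python3 - <<'E'
from workcell import manip, imaging
import cv2, numpy as np
for n in ("side",):
    p,d=imaging.grab_frame(n); c=imaging.camera_params(n); np.savez(f"{n}5.npz",p=p,d=d,**c)
    a,b,e,f=(250,410,100,250)
    cv2.imwrite(f"pics/{n}5.png",cv2.resize(p[e:f,a:b,::-1],None,fx=4,fy=4,interpolation=cv2.INTER_CUBIC))
from go import *
t=np.radians(42)
xd=RB@np.array([np.sin(t),0,-np.cos(t)]); zd=RB@np.array([0,1,0])
R=near(xd,zd); print(R.round(2), manip.get_state()['joint_pos'].round(2))
k=H(-17.5,240-5,141)  # knob
print(k); delta(k-110*xd,R)
delta(k-150*xd,R)
E
```

```text
clock: 9.6
ee_pos: [558.0, 4.8, 304.8]
orientation: [-0.439, 0.559, -0.433, -0.554]
contact_force: [0.7, 0.4, -0.4]
grip_width: 0.3
[[ 0.65 -0.72 -0.22]
 [ 0.15 -0.17  0.97]
 [-0.74 -0.67 -0.  ]] [-0.59  0.24  0.63  1.77 -0.15  1.17  1.9 ]
[484.67790184 228.7620036  141.        ]
shift cm [9.22, 7.77, 23.53] turn [0.9, 0.4, -41.6] |tcp [425.1, 215.1, 208.8] rows 5.288035460502188 4.842702361612559
shift cm [6.23, 10.43, 23.58] turn [0.9, 0.4, -41.6] |tcp [399.0, 209.1, 238.6] rows 5.304228843156446 4.842702361612559
```

View pics/side5.png

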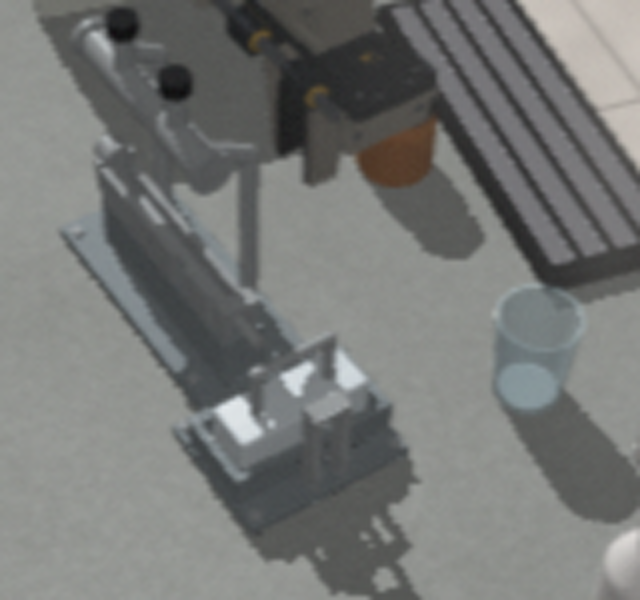

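```bash
python3 -m pendant '[[[0,5,0],[0,0,0],0.3],[[0,10,0],[0,0,0],0.3],[[0,13,2],[0,0,-8],0.3],[[0,13,6],[0,0,-16],0.3],[[0,13,11],[0,0,-24],0.3],[[2,12,16],[0.5,0.2,-32],0.3],[[4,11,20],[0.9,0.4,-40],0.3],[[6.2,10.4,23.6],[0.9,0.4,-41.6],0.3],[[6.2,10.4,23.6],[0.9,0.4,-41.6],0.3],[[6.2,10.4,23.6],[0.9,0.4,-41.6],0.3],[[6.2,10.4,23.6],[0.9,0.4,-41.6],0.3]]'; python3 - <<'E'
from workcell import manip, imaging
import cv2, numpy as np
for n in ("side","top"):
    p,d=imaging.grab_frame(n); c=imaging.camera_params(n); np.savez(f"{n}6.npz",p=p,d=d,**c)
    a,b,e,f=(220,380,70,220) if n=='side' else (170,370,150,290)
    cv2.imwrite(f"pics/{n}6.png",cv2.resize(p[e:f,a:b,::-1],None,fx=4,fy=4,interpolation=cv2.INTER_CUBIC))
from go import *
t=np.radians(42)
xd=RB@np.array([np.sin(t),0,-np.cos(t)]); zd=RB@np.array([0,1,0])
R=near(xd,zd); print(manip.get_state()['joint_pos'].round(2))
k=H(-20,238,140)
print(k); delta(k,R); print(cur()[1])
E
```

```text
clock: 10.75
ee_pos: [411.9, 199.2, 256.8]
orientation: [-0.601, 0.675, -0.226, -0.363]
contact_force: [0.2, 0.2, 0.5]
grip_width: 0.697
[ 0.51 -0.31 -1.05  2.43 -0.03  0.2   1.22]
[481.57124851 231.1281619  140.        ]
shift cm [15.56, 1.46, 1.62] turn [0.7, -0.7, -1.9] |tcp [493.8, 233.9, 126.1] rows 3.142149880744289 0.24900765940160724
[410.05266439 200.43779339 254.76285487]
```

View pics/side6.png

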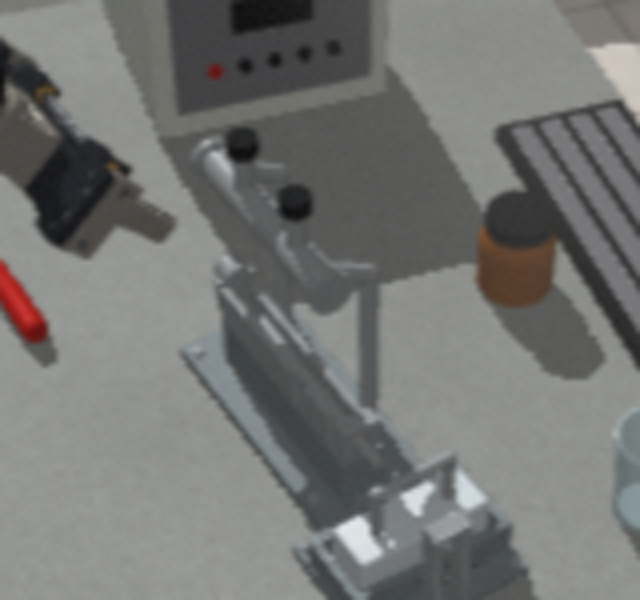

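View pics/top6.png

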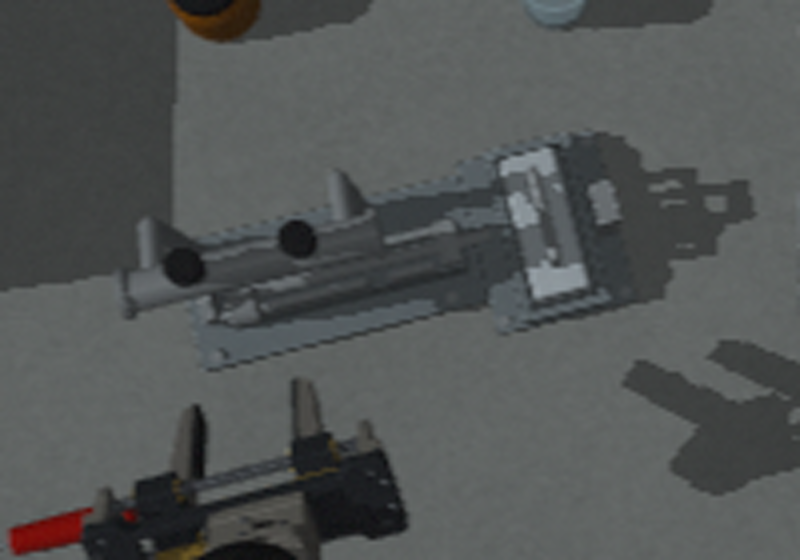

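```bash
python3 -m pendant '[[[3,1.4,1.6],[0.7,-0.7,-1.9],0.3],[[6,1.4,1.6],[0.7,-0.7,-1.9],0.3],[[8,1.4,1.6],[0.7,-0.7,-1.9],0.3],[[8,1.4,1.6],[0.7,-0.7,-1.9],0.4],[[8,1.4,1.6],[0.7,-0.7,-1.9],0.4]]'; python3 - <<'E'
from workcell import manip, imaging
import cv2, numpy as np
for n in ("side","top"):
    p,d=imaging.grab_frame(n); c=imaging.camera_params(n); np.savez(f"{n}7.npz",p=p,d=d,**c)
    a,b,e,f=(220,380,70,220) if n=='side' else (170,370,150,290)
    cv2.imwrite(f"pics/{n}7.png",cv2.resize(p[e:f,a:b,::-1],None,fx=4,fy=4,interpolation=cv2.INTER_CUBIC))
from go import *
t=np.radians(42)
xd=RB@np.array([np.sin(t),0,-np.cos(t)]); zd=RB@np.array([0,1,0])
R=near(xd,zd); print(manip.get_state()['joint_pos'].round(2))
k=H(-20,238,140)
print(k); delta(k,R); print(cur()[1])
E
```

```text
clock: 11.35
ee_pos: [434.0, 196.4, 223.2]
orientation: [-0.6, 0.681, -0.234, -0.349]
contact_force: [-0.8, -0.4, 0.3]
grip_width: 0.599
[ 0.86 -0.16 -1.43  2.44  1.06  0.16  0.15]
[481.57124851 231.1281619  140.        ]
shift cm [11.57, 1.26, 2.85] turn [0.1, -2.6, -1.2] |tcp [493.8, 233.9, 126.1] rows 2.3969690034149407 0.3408543302764068
[433.85705552 196.48368157 222.91593607]
```

View pics/side7.png

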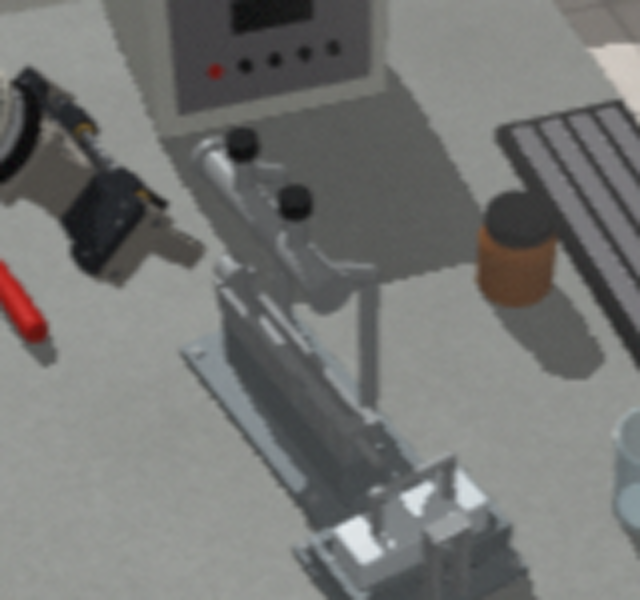

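View pics/top7.png

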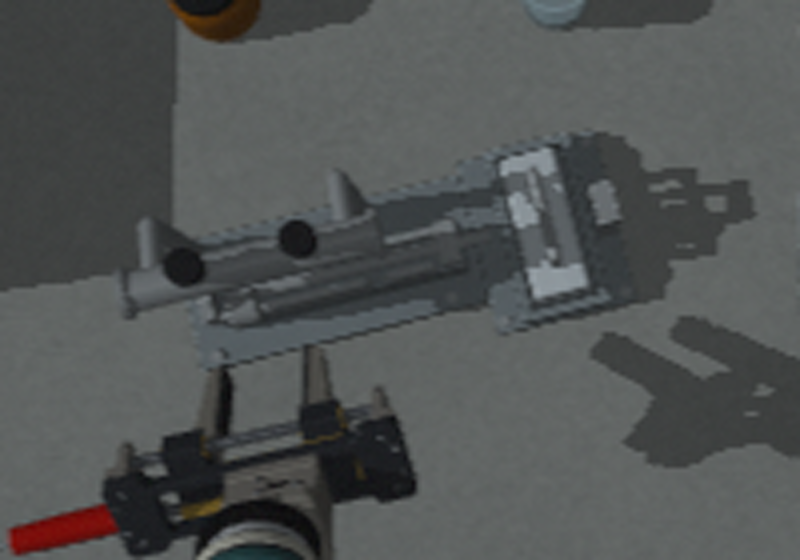

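```bash
python3 -m pendant '[[[2,1.2,2.8],[0.1,-2.6,-1.2],0.4],[[4,1.2,2.8],[0.1,-2.6,-1.2],0.4],[[6,1.2,2.8],[0.1,-2.6,-1.2],0.4],[[6,1.2,2.8],[0.1,-2.6,-1.2],0.4]]'; python3 - <<'E'
from go import *
t=np.radians(42)
xd=RB@np.array([np.sin(t),0,-np.cos(t)]); zd=RB@np.array([0,1,0])
R=near(xd,zd); print(manip.get_state()['joint_pos'].round(2))
k=H(-20,238,140)
delta(k,R); print(cur()[1])
t=np.radians(35)
xd=RB@np.array([np.sin(t),0,-np.cos(t)]);R=near(xd,zd);delta(k,R)
E
```

```text
clock: 11.85
ee_pos: [435.9, 213.8, 219.0]
orientation: [-0.608, 0.673, -0.216, -0.363]
contact_force: [0.0, 0.2, 0.8]
grip_width: 0.596
[ 0.98 -0.11 -1.56  2.44  1.38  0.15 -0.15]
shift cm [11.0, 1.57, 0.64] turn [0.0, 0.2, -0.6] |tcp [493.8, 233.9, 126.1] rows 2.2251891813796707 0.07499989020367429
[435.93997625 213.8242927  219.0045508 ]
shift cm [10.98, 1.8, 0.64] turn [0.0, 0.2, 6.4] |tcp [492.0, 233.5, 124.7] rows 2.229841930887102 0.7427344375078541
```

```bash
cat > kin.py <<'E'
import numpy as np, itertools, pickle, os
from scipy.spatial.transform import Rotation as Ro
from scipy.optimize import least_squares
D=[([-1.22102694,0.46842084,-0.01163898,1.60364386,0.00601112,1.07136185,-0.05632037],[248.6,599.94,213.6],[0.587456,-0.3932,0.588465,0.392426]),
([-.59,.24,.63,1.77,-.15,1.17,1.9],[558,4.8,304.8],[-.439,.559,-.433,-.554]),
([.51,-.31,-1.05,2.43,-.03,.2,1.22],[410.05,200.44,254.76],[-0.601,0.675,-0.226,-0.363]),
([.86,-.16,-1.43,2.44,1.06,.16,.15],[433.86,196.48,222.9],[-0.6,0.681,-0.234,-0.349]),
([.98,-.11,-1.56,2.44,1.38,.15,-.15],[435.94,213.82,219.0],[-0.608,0.673,-0.216,-0.363])]
if os.path.exists('D.pkl'): D+=pickle.load(open('D.pkl','rb'))
ax='zyzyzyz'
def fk(q,sg,off,RT):
    R=np.eye(3);p=np.zeros(3)
    for i in range(7):
        p=p+R@off[i]
        R=R@Ro.from_euler(ax[i],sg[i]*q[i]).as_matrix()
    return p+R@off[7],R@RT
def Rq(q): return Ro.from_quat(np.r_[q[1:],q[0]]).as_matrix()
def orient(sg):
    Ms=[fk(q,sg,np.zeros((8,3)),np.eye(3))[1].T@Rq(o) for q,p,o in D]
    RT=Ro.from_matrix(np.array(Ms)).mean().as_matrix()
    return max(Ro.from_matrix(RT.T@M).magnitude() for M in Ms),RT
if __name__=='__main__':
    res=sorted([(orient((s1,1,s3,s4,s5,s6,s7))[0],(s1,1,s3,s4,s5,s6,s7)) for s1,s3,s4,s5,s6,s7 in itertools.product((1,-1),repeat=6)])
    print(res[:4])
    sg=res[0][1]; RT=orient(sg)[1]; print(RT.round(2))
    def unp(x): # z-lengths and x,y offsets at elbow, wrist,shoulder
        o=np.zeros((8,3)); o[1,2]=x[0]; o[3,2]=x[1]; o[5,2]=x[2]; o[7]=[x[5],x[6],x[3]]; o[3,0]=x[4]; o[4,0]=x[7]; o[1,1]=x[8]; o[3,1]=x[9]; o[5,1]=x[10]; return o
    def f(x): return np.concatenate([fk(q,sg,unp(x),RT)[0]-np.array(p) for q,p,o in D]+[0.02*np.array(x[4:])])
    r=least_squares(f,[300,400,400,250,0,0,0,0,0,0,0]); print(r.x.round(1),r.fun[:3*len(D)].round(1))
    pickle.dump((sg,unp(r.x),RT),open('kin.pkl','wb'))
E
python3 kin.py
```

```text
[(0.01002968218333198, (-1, 1, -1, 1, -1, 1, -1)), (0.9744340979591786, (1, 1, 1, 1, 1, 1, 1)), (0.9982461030723795, (-1, 1, -1, -1, -1, -1, -1)), (1.1335157345415274, (-1, 1, -1, -1, 1, 1, 1))]
[[-0. -0. -1.]
 [-0.  1. -0.]
 [ 1.  0. -0.]]
[284.9 530.7 479.4 314.7  -7.1   3.1  -4.6   1.9 -20.3  -1.1  -7.3] [-0.1  0.3  1.3  0.   0.1 -1.7 -0.2 -0.9  1.5 -0.7  1.1 -1.   0.9 -0.5
 -0.2]
```

```bash
cat > ik.py <<'E'
from kin import fk; import pickle,numpy as np
from scipy.optimize import least_squares
from scipy.spatial.transform import Rotation as Ro
sg,off,RT=pickle.load(open('kin.pkl','rb'))
lo=np.array([-2.53,-.31,-1.57,.28,-1.29,.15,-2.92]);hi=np.array([2.53,2.02,1.55,2.44,4.43,1.84,2.92])
def ik(p,R,q3,seed):
    def f(q):
        P,M=fk(q,sg,off,RT); return np.r_[(P-p)/10,Ro.from_matrix(M.T@R).as_rotvec()*10,(q[2]-q3)*5]
    m=.0
    r=least_squares(f,np.clip(seed,lo+.01,hi-.01),bounds=(lo,hi)); return r.x,r.cost
E
cat > scan.py <<'E'
from go import *; from ik import *
zd=RB@np.array([0,1,0])
rng=np.random.default_rng(0)
for nm,yb,th in (('start',238,.31),('across',140,.31),('down',140,1.762)):
  for tilt in (30,36,42,50):
    t=np.radians(tilt); xd=RB@np.array([np.sin(t),0,-np.cos(t)])
    k=H(-65*np.sin(th),yb,78+65*np.cos(th)); p=k+GD*xd
    for flip in (1,-1):
        R=mk(xd,flip*zd); out=[]
        for q3 in (-1.2,-.8,-.4,0,.4,.8,1.2):
            best=None
            for sd in ([-.4,.3,q3,2.2,0,.5,1.5 if flip>0 else -1.5],[-.4,.3,q3,2.2,1.5,.5,0],[-.4,.3,q3,2.2,3,.5,-1.5]):
                q,c=ik(p,R,q3,sd)
                if best is None or c<best[1]: best=(q,c)
            if best[1]<.02: out.append((np.min(np.minimum(best[0]-lo,hi-best[0])).round(2),best[0].round(2).tolist()))
        if out: print(nm,tilt,flip,len(out),*sorted(out,reverse=True)[:3],sep='\n   ')
        else: print(nm,tilt,flip,'none')
E
python3 scan.py; python3 -c "
from go import *
_,_,R=cur(); print(R[:,2]@(RB@[0,1,0]))"
```

```text
start
   30
   1
   5
   (np.float64(0.15), [0.39, 0.59, -1.2, 2.29, 1.58, 0.72, -0.14])
   (np.float64(0.14), [0.1, 0.38, -0.8, 2.3, 1.47, 0.45, -0.14])
   (np.float64(0.13), [-0.25, 0.29, -0.4, 2.31, 1.38, 0.3, -0.09])
start
   30
   -1
   2
   (np.float64(0.0), [-0.58, 0.26, 0.0, 2.3, 1.05, 0.19, -2.92])
   (np.float64(0.0), [-1.54, 0.51, 1.19, 2.31, -1.29, 0.33, -0.68])
start
   36
   1
   5
   (np.float64(0.09), [0.38, 0.61, -1.2, 2.35, 1.81, 0.78, -0.36])
   (np.float64(0.08), [0.09, 0.39, -0.8, 2.36, 1.82, 0.5, -0.48])
   (np.float64(0.07), [-0.26, 0.3, -0.4, 2.37, 1.88, 0.36, -0.6])
start
   36
   -1
   4
   (np.float64(0.1), [0.4, 0.6, -1.2, 2.34, 1.79, 0.75, 2.82])
   (np.float64(0.1), [0.11, 0.38, -0.8, 2.34, 1.8, 0.48, 2.7])
   (np.float64(0.08), [-0.23, 0.29, -0.4, 2.36, 1.86, 0.33, 2.58])
start
   42
   1
   6
   (np.float64(0.04), [0.36, 0.66, -1.2, 2.4, 2.01, 0.89, -0.53])
   (np.float64(0.03), [0.07, 0.42, -0.8, 2.41, 2.08, 0.62, -0.74])
   (np.float64(0.02), [-0.28, 0.33, -0.4, 2.42, 2.19, 0.48, -0.93])
start
   42
   -1
   4
   (np.float64(0.05), [0.39, 0.64, -1.2,
[... 1130 characters left out ...]
-1.2, 2.44, 2.13, 0.69, -0.44])
across
   42
   -1
   3
   (np.float64(0.01), [0.69, 0.6, -1.2, 2.43, 2.15, 0.66, 2.71])
   (np.float64(0.0), [0.39, 0.38, -0.8, 2.44, 2.39, 0.44, 2.35])
   (np.float64(0.0), [0.05, 0.29, -0.4, 2.44, 2.64, 0.33, 2.04])
across 50 1 none
across 50 -1 none
down
   30
   1
   1
   (np.float64(0.0), [0.64, 0.81, -1.2, 2.44, 1.94, 0.79, -0.23])
down
   30
   -1
   3
   (np.float64(0.0), [0.66, 0.8, -1.2, 2.43, 1.96, 0.77, 2.92])
   (np.float64(0.0), [0.37, 0.52, -0.8, 2.44, 2.12, 0.45, 2.63])
   (np.float64(0.0), [0.04, 0.41, -0.4, 2.44, 2.36, 0.27, 2.31])
down 36 1 none
down 36 -1 none
down 42 1 none
down 42 -1 none
down 50 1 none
down 50 -1 none
0.9999957292234678
```

```bash
cat > scan2.py <<'E'
from go import *; from ik import *
zd=RB@np.array([0,1,0])
s,p0,_=cur(); q0=s['joint_pos']
def feas(p,R,seed):
    out=[]
    for q3 in (-1.5,-1.3,-1.1,-.9,-.6,-.3,0,.4):
        b=seed.copy(); b[2]=q3; q,c=ik(p,R,q3,b)
        if c<.01: out.append((np.min(np.minimum(q-lo,hi-q)).round(3),q.round(2).tolist()))
    return max(out) if out else None
for tilt in (25,30,34,38):
    t=np.radians(tilt); xd=RB@np.array([np.sin(t),0,-np.cos(t)]); R=mk(xd,zd)
    k=H(-20,238,140)
    for back in (0,30,60,90,120):
        p=k+(GD-back)*xd
        print(tilt,back,p.round(0),feas(p,R,q0))
    print(' here',feas(p0,R,q0), 'up50',feas(p0+[0,0,50],R,q0))
E
python3 scan2.py
```

```text
25 0 [489. 233. 123.] (np.float64(0.206), [0.45, 0.68, -1.3, 2.23, 1.44, 0.83, 0.02])
25 30 [477. 230. 150.] (np.float64(0.2), [0.48, 0.55, -1.3, 2.24, 1.29, 0.74, 0.11])
25 60 [465. 227. 177.] (np.float64(0.199), [0.51, 0.41, -1.3, 2.24, 1.1, 0.66, 0.25])
25 90 [452. 224. 205.] (np.float64(0.204), [0.57, 0.26, -1.3, 2.24, 0.85, 0.59, 0.45])
25 120 [440. 222. 232.] (np.float64(0.216), [0.64, 0.09, -1.3, 2.22, 0.51, 0.55, 0.76])
 here (np.float64(0.187), [0.64, 0.11, -1.3, 2.25, 0.57, 0.52, 0.71]) up50 (np.float64(0.239), [0.33, -0.07, -0.9, 2.19, 0.17, 0.59, 1.09])
30 0 [491. 233. 124.] (np.float64(0.153), [0.44, 0.68, -1.3, 2.29, 1.61, 0.83, -0.14])
30 30 [476. 230. 150.] (np.float64(0.141), [0.47, 0.54, -1.3, 2.3, 1.47, 0.73, -0.07])
30 60 [461. 227. 176.] (np.float64(0.134), [0.51, 0.38, -1.3, 2.31, 1.29, 0.61, 0.05])
30 90 [447. 223. 202.] (np.float64(0.133), [0.57, 0.21, -1.3, 2.31, 1.02, 0.5, 0.27])
30 120 [432. 220. 228.] (np.float64(0.14), [0.66, -0.0, -1.3, 2.3, 0.52, 0.41, 0.72])
 here (np.float64(0.128), [0.66, 0.04, -1.3, 2.31, 0.65, 0.41, 0.61]) up50 (np.float64(0.189), 
[... 495 characters left out ...]
t64(0.081), [0.66, 0.01, -1.3, 2.36, 0.82, 0.33, 0.44]) up50 (np.float64(0.142), [0.32, -0.15, -0.9, 2.3, 0.26, 0.39, 0.97])
38 0 [493. 234. 125.] (np.float64(0.074), [0.43, 0.72, -1.3, 2.37, 1.88, 0.92, -0.37])
38 30 [475. 230. 149.] (np.float64(0.053), [0.52, 0.82, -1.5, 2.39, 1.81, 1.08, -0.29])
38 60 [457. 225. 173.] (np.float64(0.035), [0.57, 0.62, -1.5, 2.4, 1.7, 0.9, -0.29])
38 90 [439. 221. 196.] (np.float64(0.023), [0.66, 0.35, -1.5, 2.42, 1.55, 0.65, -0.24])
38 120 [421. 217. 220.] (np.float64(0.018), [0.66, -0.09, -1.3, 2.42, 0.94, 0.23, 0.26])
 here (np.float64(0.036), [0.87, -0.01, -1.5, 2.4, 1.12, 0.27, 0.14]) up50 (np.float64(0.095), [0.3, -0.17, -0.9, 2.34, 0.39, 0.31, 0.83])
```

```bash
python3 -m pendant '[[[-1,0,0],[0,0,6],0.4],[[-1,0,0],[0,0,12],0.4],[[-1,0,0],[0,0,12],0.4],[[-1,0,0],[0,0,12],0.4],[[-1,0,0],[0,0,12],0.4]]'; cat > nxt.py <<'E'
import sys
from go import *
tilt,x,y,z=map(float,sys.argv[1:5])
t=np.radians(tilt)
xd=RB@np.array([np.sin(t),0,-np.cos(t)]); zd=RB@np.array([0,1,0])
R=near(xd,zd); s,p,Rc=cur(); print('q',s['joint_pos'].round(2),'F',s['contact_force'].round(1),'grip',round(s['grip_width'],3),'t',s['clock'])
g=RB.T@(p-GD*Rc[:,0]-B); print('grasp pt in holder',g.round(1),'tilt',np.degrees(np.arctan2((RB.T@Rc[:,0])[0],-Rc[2,0])).round(1))
delta(H(x,y,z),R)
E
python3 nxt.py 30 -20 238 140
```

```text
clock: 12.35
ee_pos: [428.7, 214.1, 226.5]
orientation: [-0.566, 0.645, -0.285, -0.427]
contact_force: [-1.5, -0.6, -0.3]
grip_width: 0.598
q [ 0.86 -0.03 -1.44  2.3   0.38  0.39  0.89] F [-1.5 -0.6 -0.3] grip 0.598 t 12.35
grasp pt in holder [-84.5 233.1 242.8] tilt 29.2
shift cm [12.12, -0.64, 0.39] turn [0.1, 0.4, -0.8] |tcp [490.7, 233.2, 123.8] rows 2.4290329672268007 0.10513390574928473
```

```bash
python3 -m pendant '[[[2,-0.6,0.4],[0,0.4,-0.8],0.4],[[4,-0.6,0.4],[0,0.4,-0.8],0.4],[[6,-0.6,0.4],[0,0.4,-0.8],0.4],[[8,-0.6,0.4],[0,0.4,-0.8],0.4],[[8,-0.6,0.4],[0,0.4,-0.8],0.4],[[8,-0.6,0.4],[0,0.4,-0.8],0.4]]'; python3 nxt.py 30 -20 238 140;  python3 - <<'E'
from workcell import manip, imaging
import cv2, numpy as np
for n in ("side","top"):
    p,d=imaging.grab_frame(n); c=imaging.camera_params(n); np.savez(f"{n}8.npz",p=p,d=d,**c)
    a,b,e,f=(220,380,70,220) if n=='side' else (170,330,170,290)
    cv2.imwrite(f"pics/{n}8.png",cv2.resize(p[e:f,a:b,::-1],None,fx=4,fy=4,interpolation=cv2.INTER_CUBIC))
E
```

```text
clock: 12.95
ee_pos: [469.9, 229.0, 158.9]
orientation: [-0.567, 0.65, -0.282, -0.421]
contact_force: [0.2, 0.5, 0.0]
grip_width: 0.596
q [ 0.25  0.3  -0.98  2.3   1.25  0.48  0.05] F [0.2 0.5 0. ] grip 0.596 t 12.95
grasp pt in holder [-41.2 238.6 175.1] tilt 30.0
shift cm [4.1, -0.09, -0.05] turn [0.3, -0.1, -0.0] |tcp [490.7, 233.2, 123.8] rows 0.8198499166911937 0.036218210782065684
```

View pics/side8.png

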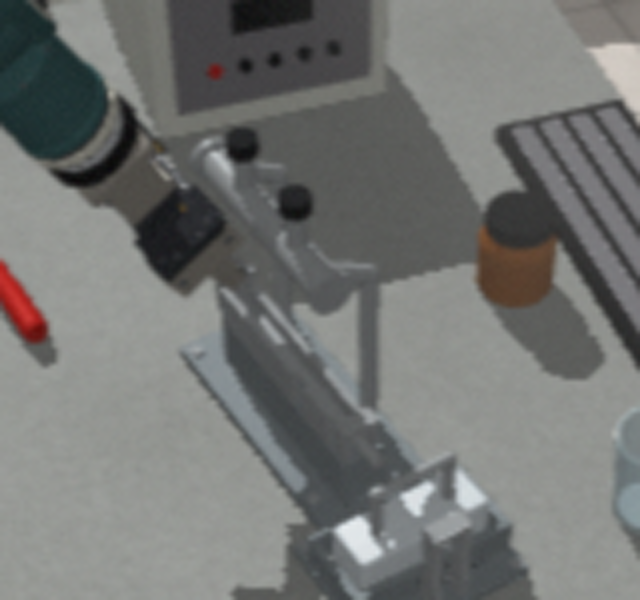

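View pics/top8.png

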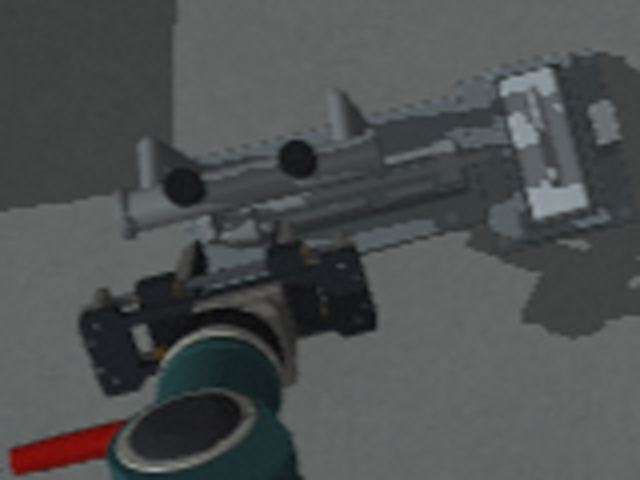

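```bash
python3 -m pendant '[[[1,-0.1,0],[0,0,0],0.4],[[2,-0.1,0],[0,0,0],0.4],[[3,-0.1,0],[0,0,0],0.4],[[3.9,-0.1,0],[0,0,0],0.4],[[3.9,-0.1,0],[0,0,0],0.4],[[3.9,-0.1,0],[0,0,0],0.4]]'; python3 nxt.py 30 -20 238 140; python3 -m pendant '[[[0,0,0],[0,0,0],0.9],[[0,0,0],[0,0,0],0.9],[[0,0,0],[0,0,0],0.9],[[0,0,0],[0,0,0],0.9],[[0,0,0],[0,0,0],0.9]]' 15; python3 nxt.py 30 -20 138 140
```

```text
clock: 13.65
ee_pos: [492.1, 231.7, 128.1]
orientation: [-0.569, 0.65, -0.281, -0.418]
contact_force: [-0.5, 0.2, -0.1]
grip_width: 0.599
q [ 0.17  0.4  -0.9   2.28  1.46  0.5  -0.12] F [-0.5  0.2 -0.1] grip 0.599 t 13.65
grasp pt in holder [-19.  236.3 144.2] tilt 30.3
shift cm [0.32, 0.31, 0.18] turn [0.1, -0.2, 0.3] |tcp [490.7, 233.2, 123.8] rows 0.0955969095320108 0.04403660499115383
clock: 14.15
ee_pos: [491.5, 232.9, 126.7]
orientation: [-0.568, 0.65, -0.281, -0.419]
contact_force: [-0.5, -0.8, 1.4]
grip_width: 0.24
q [ 0.16  0.4  -0.89  2.28  1.46  0.5  -0.12] F [-0.5 -0.8  1.4] grip 0.24 t 14.15
grasp pt in holder [-19.3 237.5 142.9] tilt 30.2
shift cm [0.24, 0.24, -9.95] turn [0.2, -0.1, 0.2] |tcp [513.0, 135.7, 123.8] rows 1.9906139338512365 0.03504237789965758
```

```bash
python3 -m pendant '[[[0,0,-1.5],[0,0,0],0.9],[[0,0,-3],[0,0,0],0.9],[[0,0,-4.5],[0,0,0],0.9],[[0,0,-6],[0,0,0],0.9],[[0,0,-7.5],[0,0,0],0.9],[[0,0,-8.8],[0,0,0],0.9],[[0,0,-9.4],[0,0,0],0.9],[[0,0,-9.4],[0,0,0],0.9],[[0,0,-9.4],[0,0,0],0.9]]'; python3 nxt.py 30 -19 140 142
```

```text
clock: 15.05
ee_pos: [512.8, 140.0, 126.8]
orientation: [-0.568, 0.65, -0.282, -0.418]
contact_force: [-0.1, -2.2, -0.2]
grip_width: 0.239
q [ 0.37  0.35 -0.84  2.32  1.47  0.33  0.06] F [-0.1 -2.2 -0.2] grip 0.239 t 15.05
grasp pt in holder [-19.3 142.3 142.9] tilt 30.2
shift cm [0.1, 0.03, -0.22] turn [0.1, -0.3, 0.2] |tcp [513.5, 137.9, 125.8] rows 0.04791037775340941 0.04030205614572662
```

```bash
python3 -m pendant '[[[0,0,-0.2],[0,0,0],0.9],[[0,0,-0.4],[0,0,0],0.9],[[0,0,-0.5],[0,0,0],0.9],[[0,0,-0.5],[0,0,0],0.9],[[0,0,-0.5],[0,0,0],0.9]]'; python3 nxt.py 30 -19 140 142;  python3 - <<'E'
from workcell import manip, imaging
import cv2, numpy as np
for n in ("side","top"):
    p,d=imaging.grab_frame(n); c=imaging.camera_params(n); np.savez(f"{n}9.npz",p=p,d=d,**c)
    a,b,e,f=(240,380,90,230) if n=='side' else (190,350,160,280)
    cv2.imwrite(f"pics/{n}9.png",cv2.resize(p[e:f,a:b,::-1],None,fx=4,fy=4,interpolation=cv2.INTER_CUBIC))
E
```

```text
clock: 15.55
ee_pos: [513.6, 136.7, 126.8]
orientation: [-0.568, 0.65, -0.281, -0.419]
contact_force: [0.9, 4.0, -4.1]
grip_width: 0.235
q [ 0.38  0.35 -0.83  2.32  1.47  0.32  0.07] F [ 0.9  4.  -4.1] grip 0.235 t 15.55
grasp pt in holder [-19.3 138.8 143. ] tilt 30.2
shift cm [0.1, 0.03, 0.12] turn [0.2, -0.1, 0.2] |tcp [513.5, 137.9, 125.8] rows 0.032471613947220146 0.03253675115384278
```

View pics/side9.png

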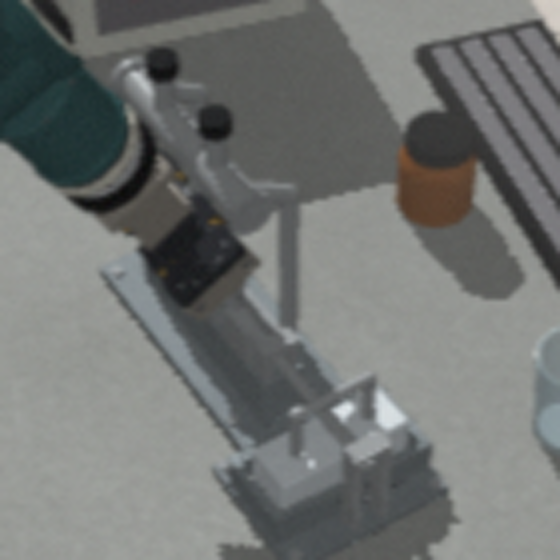

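```bash
python3 -m pendant '[[[0,0,-0.2],[0,0,0],0.9],[[0,0,-0.4],[0,0,0],0.9],[[0,0,-0.4],[0,0,0],0.9],[[0,0,-0.4],[0,0,0],0.9]]'; python3 nxt.py 30 -19 140 142
```

```text
clock: 16.05
ee_pos: [513.6, 136.1, 126.9]
orientation: [-0.569, 0.649, -0.279, -0.422]
contact_force: [1.3, 10.9, -8.2]
grip_width: 0.236
q [ 0.39  0.35 -0.83  2.32  1.47  0.31  0.08] F [ 1.3 10.9 -8.2] grip 0.236 t 16.05
grasp pt in holder [-19.4 138.1 143.1] tilt 30.2
shift cm [0.11, 0.03, 0.18] turn [0.3, 0.3, 0.2] |tcp [513.5, 137.9, 125.8] rows 0.04254965853276711 0.05758285764365159
```

```bash
cat > arc.py <<'E'
from go import *; from ik import *
s,p,R=cur(); g0=p-GD*R[:,0]
th0=.29; t0=30.2; q=s['joint_pos'].copy()
N=11
for i in range(1,N+1):
    th=th0+(1.80-th0)*i/N; tl=np.radians(t0+(10-t0)*i/N)
    d=RB@np.array([-65*(np.sin(th)-np.sin(th0)),0,65*(np.cos(th)-np.cos(th0))])
    xd=RB@np.array([np.sin(tl),0,-np.cos(tl)]); zz=RB@np.array([0,1,0]); R1=mk(xd,zz)
    tcp=g0+d+GD*xd
    qq,c=ik(tcp,R1,q[2],q); q=qq
    print(round(th-.262,2),(R.T@(tcp-p)/10).round(2).tolist(),Ro.from_matrix(R.T@R1).as_rotvec(degrees=True).round(1).tolist(),q.round(2),round(c,4))
E
python3 arc.py
```

```text
0.17 [-0.15, 0.94, -0.0] [0.3, 0.3, 1.8] [ 0.4   0.34 -0.83  2.33  1.38  0.31  0.16] 0.0
0.3 [-0.18, 1.89, 0.0] [0.3, 0.3, 3.7] [ 0.39  0.34 -0.83  2.33  1.28  0.32  0.26] 0.0
0.44 [-0.09, 2.84, 0.01] [0.3, 0.3, 5.5] [ 0.39  0.35 -0.83  2.33  1.19  0.33  0.34] 0.0
0.58 [0.12, 3.76, 0.01] [0.3, 0.3, 7.4] [ 0.39  0.36 -0.83  2.33  1.12  0.35  0.41] 0.0
0.71 [0.44, 4.65, 0.01] [0.3, 0.3, 9.2] [ 0.39  0.37 -0.83  2.32  1.07  0.37  0.46] 0.0
0.85 [0.87, 5.48, 0.01] [0.3, 0.3, 11.0] [ 0.38  0.39 -0.83  2.31  1.03  0.39  0.5 ] 0.0
0.99 [1.4, 6.25, 0.02] [0.3, 0.3, 12.9] [ 0.38  0.42 -0.83  2.3   1.    0.41  0.53] 0.0
1.13 [2.02, 6.93, 0.02] [0.4, 0.3, 14.7] [ 0.37  0.44 -0.83  2.29  0.98  0.44  0.55] 0.0
1.26 [2.72, 7.52, 0.02] [0.4, 0.3, 16.5] [ 0.37  0.47 -0.83  2.28  0.97  0.47  0.57] 0.0
1.4 [3.48, 8.01, 0.01] [0.4, 0.3, 18.4] [ 0.36  0.51 -0.83  2.26  0.95  0.49  0.59] 0.0
1.54 [4.29, 8.39, 0.01] [0.4, 0.3, 20.2] [ 0.36  0.54 -0.83  2.24  0.94  0.52  0.61] 0.0
```

```bash
python3 -m pendant '[[[-0.15,0.94,0.15],[0,0,1.8],0.9],[[-0.18,1.89,0.15],[0,0,3.7],0.9],[[-0.09,2.84,0.15],[0,0,5.5],0.9],[[0.12,3.76,0.15],[0,0,7.4],0.9],[[0.44,4.65,0.15],[0,0,9.2],0.9],[[0.44,4.65,0.15],[0,0,9.2],0.9],[[0.44,4.65,0.15],[0,0,9.2],0.9]]' 15; python3 nxt.py 21 -54 140 115;  python3 - <<'E'
from workcell import manip, imaging
import cv2, numpy as np
for n in ("side","top"):
    p,d=imaging.grab_frame(n); c=imaging.camera_params(n); np.savez(f"{n}10.npz",p=p,d=d,**c)
    a,b,e,f=(240,380,90,230) if n=='side' else (190,350,160,280)
    cv2.imwrite(f"pics/{n}10.png",cv2.resize(p[e:f,a:b,::-1],None,fx=4,fy=4,interpolation=cv2.INTER_CUBIC))
E
```

```text
clock: 16.75
ee_pos: [477.9, 128.0, 100.7]
orientation: [-0.534, 0.625, -0.33, -0.464]
contact_force: [-0.2, 6.9, -0.1]
grip_width: 0.241
q [ 0.46  0.41 -0.93  2.3   1.12  0.42  0.43] F [-0.2  6.9 -0.1] grip 0.241 t 16.75
grasp pt in holder [-53.4 138.3 118.1] tilt 21.2
shift cm [0.27, 0.18, 0.17] turn [0.3, 0.1, 0.2] |tcp [476.8, 129.5, 97.5] rows 0.07248556497505887 0.038983848853759724
```

View pics/side10.png

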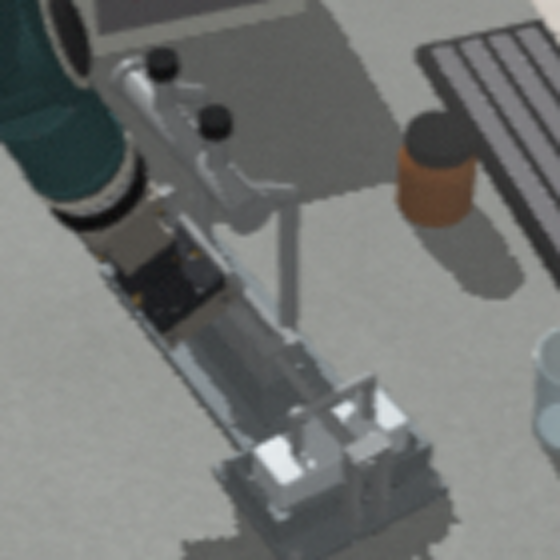

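View pics/top10.png

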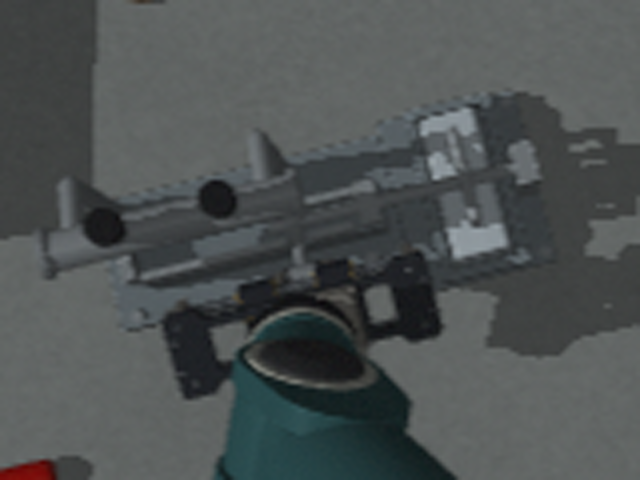

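```bash
sed -i 's/^th0=.29; t0=30.2/th0=.976; t0=21.2/; s/N=11/N=7/; s/1.80-th0/1.82-th0/; s/(10-t0)/(9-t0)/' arc.py; python3 arc.py
```

```text
0.83 [0.48, 0.67, -0.0] [0.3, 0.1, 1.7] [ 0.46  0.43 -0.93  2.31  1.1   0.43  0.44] 0.0
0.96 [1.04, 1.28, -0.0] [0.3, 0.1, 3.5] [ 0.45  0.45 -0.93  2.3   1.07  0.46  0.47] 0.0
1.08 [1.65, 1.82, 0.0] [0.3, 0.1, 5.2] [ 0.45  0.47 -0.93  2.29  1.05  0.48  0.5 ] 0.0
1.2 [2.31, 2.28, 0.0] [0.3, 0.1, 6.9] [ 0.44  0.5  -0.93  2.28  1.03  0.51  0.52] 0.0
1.32 [3.02, 2.66, 0.0] [0.3, 0.1, 8.7] [ 0.44  0.53 -0.93  2.26  1.01  0.54  0.54] 0.0
1.44 [3.76, 2.95, 0.0] [0.3, 0.1, 10.4] [ 0.43  0.56 -0.93  2.24  1.    0.57  0.56] 0.0
1.56 [4.52, 3.14, 0.0] [0.3, 0.1, 12.2] [ 0.43  0.59 -0.93  2.22  0.99  0.6   0.57] 0.0
```

```bash
python3 -m pendant '[[[0.48,0.67,0],[0,0,1.7],0.9],[[1.04,1.28,0],[0,0,3.5],0.9],[[1.65,1.82,0],[0,0,5.2],0.9],[[2.31,2.28,0],[0,0,6.9],0.9],[[3.02,2.66,0],[0,0,8.7],0.9],[[3.76,2.95,0],[0,0,10.4],0.9],[[4.2,3.07,0],[0,0,12],0.9],[[4.2,3.07,0],[0,0,12],0.9],[[4.2,3.07,0],[0,0,12],0.9]]' 15; python3 nxt.py 9 -64 140 66
```

```text
clock: 17.75
ee_pos: [462.6, 124.4, 49.2]
orientation: [-0.482, 0.586, -0.395, -0.518]
contact_force: [-3.5, 8.0, -3.9]
grip_width: 0.239
q [ 0.44  0.61 -0.94  2.2   0.97  0.62  0.6 ] F [-3.5  8.  -3.9] grip 0.239 t 17.75
grasp pt in holder [-65.2 138.2  67.7] tilt 8.9
shift cm [0.19, -0.1, 0.17] turn [0.2, 0.1, -0.1] |tcp [463.4, 126.4, 47.5] rows 0.05472889949716059 0.02801658670238748
```

```bash
python3 -m pendant '[[[0.3,0,0],[0,0,0],0.9],[[0.6,0,0],[0,0,0],0.9],[[0.6,0,0],[0,0,0],0.9],[[0.6,0,0],[0,0,0],0.9]]'; python3 nxt.py 9 -64 140 66;  python3 - <<'E'
from workcell import manip, imaging
import cv2, numpy as np
for n in ("side","top"):
    p,d=imaging.grab_frame(n); c=imaging.camera_params(n); np.savez(f"{n}11.npz",p=p,d=d,**c)
    a,b,e,f=(240,380,90,230) if n=='side' else (190,350,160,280)
    cv2.imwrite(f"pics/{n}11.png",cv2.resize(p[e:f,a:b,::-1],None,fx=4,fy=4,interpolation=cv2.INTER_CUBIC))
E
```

```text
clock: 18.15
ee_pos: [463.6, 124.7, 43.6]
orientation: [-0.482, 0.586, -0.395, -0.518]
contact_force: [-5.1, 6.4, -0.9]
grip_width: 0.234
q [ 0.42  0.61 -0.92  2.2   0.99  0.61  0.58] F [-5.1  6.4 -0.9] grip 0.234 t 18.15
grasp pt in holder [-64.2 138.2  62.1] tilt 9.0
shift cm [-0.38, -0.08, 0.18] turn [0.2, 0.1, -0.0] |tcp [463.4, 126.4, 47.5] rows 0.08572283287885377 0.028289932966932836
```

View pics/side11.png

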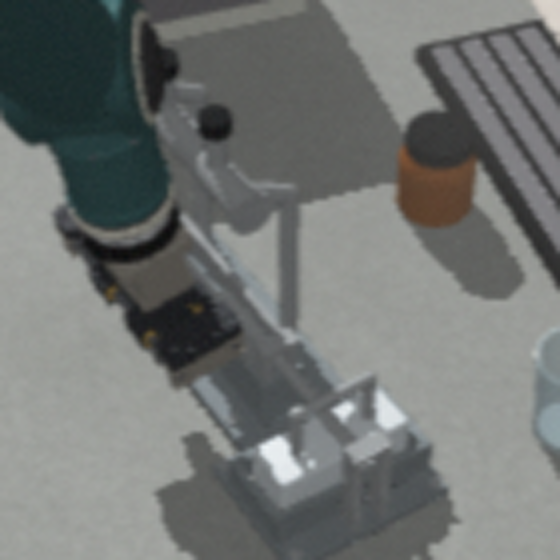

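```bash
python3 -m pendant '[[[0,0,0.15],[0,0,0],0.6],[[0,0,0.15],[0,0,0],0.5],[[0,0,0.15],[0,0,0],0.5],[[-1,0,0.15],[0,0,0],0.5],[[-4,0,0.15],[0,0,0],0.5],[[-8,0,0.15],[0,0,0],0.5],[[-10,4,0.15],[0,0,0],0.5],[[-10,7,0.15],[0,0,0],0.5],[[-10,7,0.15],[0,0,0],0.5]]'; python3 nxt.py 9 -64 140 66;  python3 - <<'E'
from workcell import manip, imaging
import cv2, numpy as np
for n in ("side","top"):
    p,d=imaging.grab_frame(n); c=imaging.camera_params(n); np.savez(f"{n}12.npz",p=p,d=d,**c)
    a,b,e,f=(240,380,90,230) if n=='side' else (190,350,160,280)
    cv2.imwrite(f"pics/{n}12.png",cv2.resize(p[e:f,a:b,::-1],None,fx=4,fy=4,interpolation=cv2.INTER_CUBIC))
from h import *
for n,B0,a,off in (('side',(552,1.7),12.95,-.75),('top',(556,3.2),12.85,1.4)):
    w,_=cloud(n,n+'12.npz'); q=w.reshape(-1,3); b=np.radians(a);c,s=np.cos(b),np.sin(b)
    d=q[:,:2]-np.array(B0); h=np.c_[d[:,0]*c+d[:,1]*s,-d[:,0]*s+d[:,1]*c,q[:,2]-off]
    k=(h[:,0]>-85)&(h[:,0]<-42)&(h[:,1]>110)&(h[:,1]<170)&(h[:,2]>40)&(h[:,2]<100); t=h[k]
    print(n,k.sum()); 
    if k.any(): print(t.mean(0),np.percentile(t,[2,98],axis=0))
    k=(abs(h[:,0])<9)&(h[:,1]>-38)&(h[:,1]<60)&(h[:,2]>70)&(h[:,2]<90); print('bolt over bay',k.sum(), h[k].min(0) if k.any() else'')
E
```

```text
clock: 19.15
ee_pos: [378.7, 102.2, 130.6]
orientation: [-0.48, 0.588, -0.398, -0.515]
contact_force: [0.6, -0.4, 0.1]
grip_width: 0.497
q [ 0.8   0.36 -1.29  2.32  0.65  0.66  0.84] F [ 0.6 -0.4  0.1] grip 0.497 t 19.15
grasp pt in holder [-151.9  135.4  149.1] tilt 8.8
shift cm [9.55, -7.42, 0.53] turn [0.1, -0.5, -0.2] |tcp [463.4, 126.4, 47.5] rows 2.42183675021299 0.0604533533838796
side 73
[-63.42201213 136.09594955  73.7752858 ] [[-75.81375903 126.40309123  62.26899667]
 [-43.80747316 150.56900117  82.43923388]]
bolt over bay 79 [ -7.16342816 -29.0907537   75.15369307]
top 64
[-61.88857601 139.28098148  77.63286034] [[-75.84910931 128.8547174   70.82084724]
 [-43.61550053 149.90451414  84.22989853]]
bolt over bay 99 [ -6.5276044  -37.24215716  77.24782556]
```

View pics/side12.png

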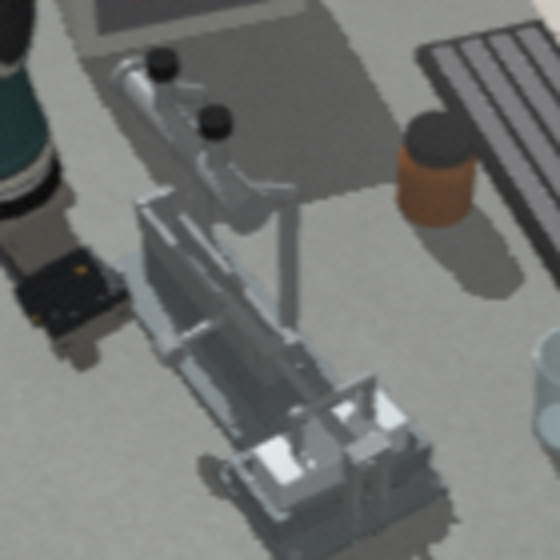

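View pics/top12.png

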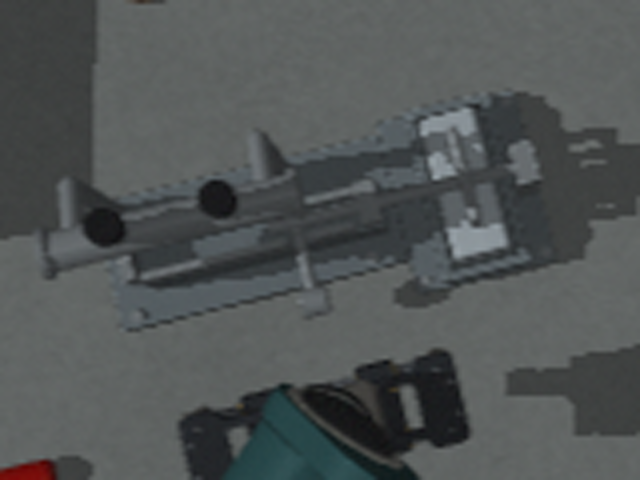

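```bash
cat > kf.py <<'E'
import sys
from h import *
from scipy.optimize import least_squares
i=sys.argv[1]
for n,B0,a,off in (('side',(552,1.7),12.95,-.75),('top',(556,3.2),12.85,1.4)):
    w,_=cloud(n,f'{n}{i}.npz'); q=w.reshape(-1,3); b=np.radians(a);c,s=np.cos(b),np.sin(b)
    d=q[:,:2]-np.array(B0); h=np.c_[d[:,0]*c+d[:,1]*s,-d[:,0]*s+d[:,1]*c,q[:,2]-off]
    k=(h[:,0]>-80)&(h[:,0]<-54)&(h[:,1]>129)&(h[:,1]<150)&(h[:,2]>50)&(h[:,2]<100); t=h[k]
    def f(x): return np.hypot(t[:,0]-x[0],t[:,2]-x[1])-12
    r=least_squares(f,[-64,66],loss='soft_l1'); print(n,k.sum(),'knob c',r.x,'rms',np.sqrt((r.fun**2).mean()),'angle by z',np.arccos((r.x[1]-78)/65)-.262, 'knob y',t[:,1].min(),t[:,1].max())
    k=(h[:,0]>-50)&(h[:,0]<-22)&(h[:,1]>125)&(h[:,1]<155)&(h[:,2]>60)&(h[:,2]<110); t=h[k]; 
    if len(t)>4: print('  rod',len(t),np.polyfit(t[:,0],t[:,2],1),t.mean(0)) 
E
python3 kf.py 12
```

```text
side 44 knob c [-64.33864734  68.15416227] rms 3.0355679542509177 angle by z 1.4608560680125064 knob y 129.47545378721216 148.44420739594278
  rod 26 [ 0.1042438  78.66814164] [-35.20564468 138.12091373  74.99817137]
top 47 knob c [-64.21742364  68.9119305 ] rms 2.20183464276459 angle by z 1.4490723722207248 knob y 129.16083661034355 149.9954738034943
  rod 28 [7.90695749e-02 8.04726694e+01] [-35.94080076 139.47005443  77.63084556]
```

```bash
cat > tt.py <<'E'
import sys
from go import *
tilt,x,y,z=map(float,sys.argv[1:5]); t=np.radians(tilt)
xd=RB@np.array([np.sin(t),0,-np.cos(t)]); R=near(xd,RB@np.array([0,1,0])); s,p,Rc=cur()
print('q',s['joint_pos'].round(2),'F',s['contact_force'].round(1),'tcp H',(RB.T@(p-B)).round(1))
delta(H(x,y,z),R,True)
E
python3 tt.py 9 -65 138 105
```

```text
q [ 0.8   0.36 -1.29  2.32  0.65  0.66  0.84] F [0.8 0.2 0.3] tcp H [-144.9  136.   131.7]
shift cm [3.89, -7.47, 0.22] turn [0.0, -0.3, 0.0] |tcp [460.0, 123.6, 105.0] rows 1.685469904215714 0.0344690868392172
```

```bash
python3 -m pendant '[[[0,-2,0.2],[0,0,0],1],[[1,-5,0.2],[0,0,0],1],[[3,-7.5,0.2],[0,0,0],1],[[3.9,-7.5,0.2],[0,0,0],1],[[3.9,-7.5,0.2],[0,0,0],1],[[3.9,-7.5,0.2],[0,0,0],1]]'; python3 tt.py 9 -65 138 80
```

```text
clock: 19.85
ee_pos: [459.0, 125.1, 104.4]
orientation: [-0.481, 0.587, -0.396, -0.517]
contact_force: [-1.1, -0.0, -0.5]
grip_width: 0.011
q [ 0.55  0.52 -1.07  2.18  0.81  0.7   0.74] F [-1.1 -0.  -0.5] tcp H [-65.7 139.7 104.4]
shift cm [2.42, 0.32, -0.16] turn [0.2, -0.1, -0.1] |tcp [460.0, 123.6, 80.0] rows 0.48927112169188847 0.026731683961128246
```

Now press down slowly: first to about z 80, then 75.

```bash
python3 -m pendant '[[[1,0.1,-0.1],[0,0,0],1],[[2,0.3,-0.1],[0,0,0],1],[[2.3,0.3,-0.1],[0,0,0],1],[[2.5,0.3,-0.1],[0,0,0],1],[[2.5,0.3,-0.1],[0,0,0],1]]'; python3 tt.py 9 -65 138 76; python3 -m pendant '[[[0.2,0,0],[0,0,0],1],[[0.3,0,0],[0,0,0],1],[[0.3,0,0],[0,0,0],1]]'; python3 tt.py 9 -65 138 75
```

```text
clock: 20.35
ee_pos: [460.8, 123.9, 79.3]
orientation: [-0.481, 0.587, -0.396, -0.516]
contact_force: [0.4, 0.0, 0.6]
grip_width: 0.008
q [ 0.49  0.55 -1.    2.19  0.88  0.66  0.68] F [0.4 0.  0.6] tcp H [-64.2 138.1  79.3]
shift cm [0.32, 0.13, -0.01] turn [0.1, -0.2, -0.0] |tcp [460.0, 123.6, 76.0] rows 0.06848963984736565 0.024123221029025223
clock: 20.65
ee_pos: [461.5, 124.2, 77.4]
orientation: [-0.481, 0.588, -0.396, -0.516]
contact_force: [-5.6, -2.4, 13.5]
grip_width: 0.006
q [ 0.48  0.56 -1.    2.19  0.89  0.65  0.67] F [-5.6 -2.4 13.5] tcp H [-63.4 138.3  77.4]
shift cm [0.22, 0.19, -0.03] turn [0.1, -0.2, 0.0] |tcp [460.0, 123.6, 75.0] rows 0.058190391823405595 0.03366466859033326
```

```bash
python3 -m pendant '[[[-0.5,0,0],[0,0,0],1],[[-2,0,0],[0,0,0],1],[[-6,0,0],[0,0,0],1],[[-10,2,0],[0,0,0],1],[[-14,5,0],[0,0,0],1],[[-17,8,0],[0,0,0],1],[[-17,8,0],[0,0,0],1],[[-17,8,0],[0,0,0],1],[[-17,8,0],[0,0,0],1]]'; python3 - <<'E'
from workcell import manip, imaging
import cv2, numpy as np
for n in ("side","top"):
    p,d=imaging.grab_frame(n); c=imaging.camera_params(n); np.savez(f"{n}13.npz",p=p,d=d,**c)
    cv2.imwrite(f"pics/{n}13.png",p[:,:,::-1])
    a,b,e,f=(240,380,90,230)
    if n=='side': cv2.imwrite(f"pics/{n}13z.png",cv2.resize(p[e:f,a:b,::-1],None,fx=4,fy=4,interpolation=cv2.INTER_CUBIC))
print(manip.get_state()['contact_force'])
E
python3 kf.py 13; python3 - <<'E'
from h import *
# bystander motion: height change between frame 0 and 13
for n in('side','top'):
    a=np.load(n+'0.npz');b=np.load(n+'13.npz')
    w0,_=cloud(n,n+'0.npz');w1,_=cloud(n,n+'13.npz')
    for nm,c in dict(spare=(523,-235),wrench=(430,-260),bottle=(680,-230),).items():
        pass
    m=(np.abs(w0[...,2]-w1[...,2])>12)
    nn,l,st,ce=cv2.connectedComponentsWithStats(m.astype(np.uint8))
    print(n,[(st[i].tolist()) for i in range(1,nn) if st[i,4]>15])
    for nm,(u0,u1,v0,v1) in (dict(spare=(318,366,252,290)) if n=='side' else dict(spare=(362,394,190,240))).items():
        q=w1[v0:v1,u0:u1].reshape(-1,3);q=q[np.abs(q[:,2]-50)<5];print(nm,cv2.minAreaRect(q[:,:2].astype(np.float32)))
E
```

```text
clock: 21.55
ee_pos: [358.7, 100.3, 233.5]
orientation: [-0.482, 0.59, -0.396, -0.513]
contact_force: [-0.1, -1.4, 0.2]
grip_width: 0.009
[-0.31217175 -0.08110677 -0.3019484 ]
side 50 knob c [-63.28776107  66.25280554] rms 2.875556082019623 angle by z 1.4905209526693863 knob y 129.24561339453584 149.64507244975962
  rod 28 [ 0.23184952 81.61618652] [-35.8055223  138.41747578  73.3146932 ]
top 47 knob c [-64.18840756  65.8780375 ] rms 2.0049226227216344 angle by z 1.4963863392028478 knob y 129.20664998010636 149.893580919581
  rod 29 [ 0.28511131 84.73636036] [-36.06705181 139.22685015  74.45323587]
side [[0, 0, 263, 243, 27448], [372, 5, 7, 6, 18], [386, 10, 18, 17, 67], [369, 19, 8, 6, 17], [344, 27, 6, 12, 25], [400, 27, 13, 12, 38], [355, 30, 5, 13, 19], [359, 31, 7, 10, 20], [390, 30, 9, 19, 56], [375, 32, 6, 8, 16], [335, 37, 5, 10, 17], [360, 40, 13, 13, 55], [345, 42, 9, 13, 30], [316, 45, 19, 9, 45], [415, 46, 8, 9, 20], [383, 49, 8, 15, 30], [396, 49, 12, 16, 48], [371, 55, 9, 10, 21], [434, 55, 9, 13, 29], [402, 64, 11, 13, 29], [440, 66, 10, 7, 17], [421, 71, 13, 15, 47], 
[... 321 characters left out ...]
]
spare ((520.9972534179688, -236.65455627441406), (47.16701126098633, 119.14469146728516), 88.37641906738281)
top [[289, 0, 10, 8, 22], [360, 0, 8, 12, 22], [86, 19, 5, 8, 17], [512, 24, 7, 8, 16], [468, 45, 11, 11, 24], [547, 44, 9, 6, 16], [140, 47, 9, 13, 18], [566, 53, 9, 11, 21], [256, 58, 7, 7, 18], [2, 72, 6, 10, 16], [65, 75, 6, 6, 16], [589, 93, 6, 13, 19], [595, 120, 12, 9, 24], [292, 187, 27, 39, 583], [418, 200, 21, 37, 616], [226, 216, 31, 16, 155], [263, 217, 9, 23, 96], [555, 216, 10, 12, 29], [227, 255, 81, 145, 7526], [0, 291, 128, 109, 8653], [306, 373, 36, 27, 410]]
spare ((525.1732177734375, -233.6468505859375), (46.271785736083984, 119.67774963378906), 88.2516860961914)
```

View pics/side13.png

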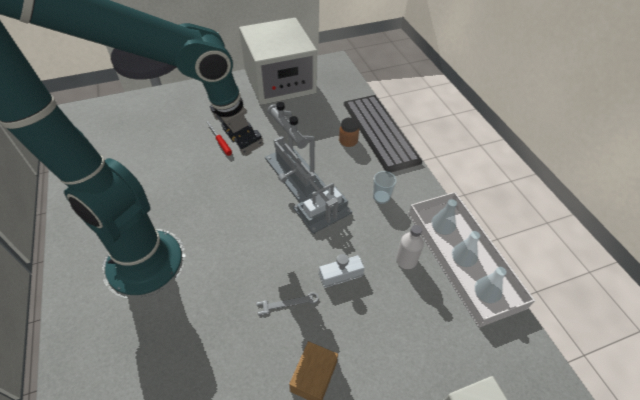

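View pics/top13.png

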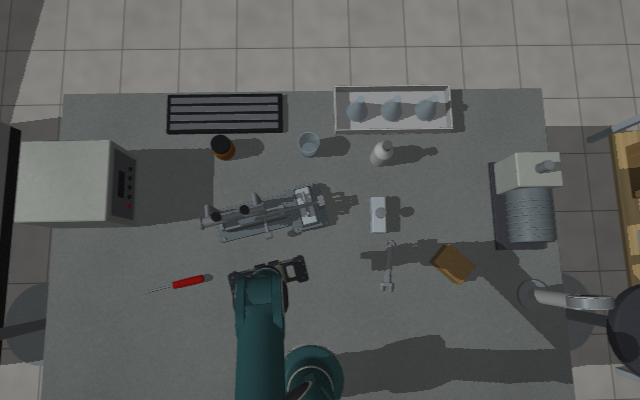

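View pics/side13z.png

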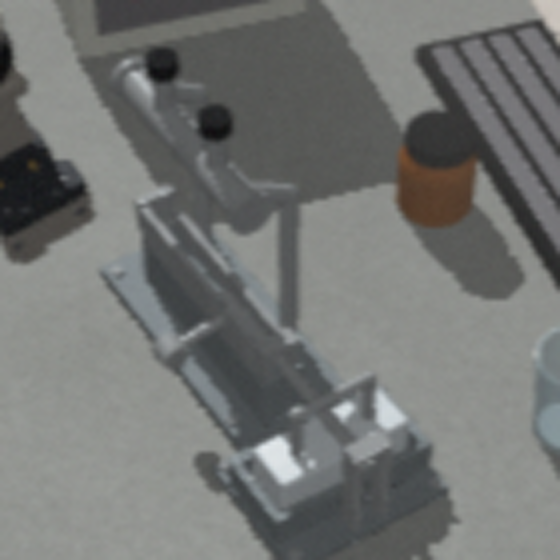

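The cartridge sits in the bay with the bolt through its loop (side zoom near (350,395)). The handle is down at (190,340) and the bench items have not moved, so I'll hand in.

```bash
python3 -c "
from workcell import hand_in
print(hand_in())"
```

```text
the job is handed in; nothing more can be done
None
```

The loop cartridge stands in the holder's bay, the bolt is fully across through the loop, and the handle is down in the notch. I handed the job in after the last picture, at about 21.7 s of the 64 s allowed; hand-in gives no verdict.

**Cartridge:** I lowered it until the force reading showed it on the bay floor, then opened the fingers. Its edges measured within about 0.5 mm of centred, with tilt about 0.2°.

**Bolt:** I gripped the knob and slid it until the end stop pushed back with about 11 N. The pictures show the rod through the loop to the keeper.

**Handle:** After the gripped turn, the cameras put it at only about 1.45 to 1.46 rad. I pressed it down with the closed fingers until it pushed back at 13.5 N. It now measures 1.49 (side) and 1.50 (top) rad.

**Bench:** The spare is where it was, within measurement noise. The other items look unmoved in the pictures. The gripper was clear and read near-zero force.

**What went wrong or disagreed:**
- **Tilted approach:** my first approach to the knob, at 42°, ran the arm up against its joint limits with the tool still in the air. I redid it at 30°.
- **Cameras:** the two disagree by about 4 mm on absolute positions, so I averaged them and used differences within one camera.

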